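Tip three nuts out of a scoop

ROBOT

A 7-joint arm with a two-finger parallel gripper is mounted at the origin on the work surface. World frame = base frame: x ahead of the robot, y to its left, z up, the work surface at z = 0. Lengths are in m, angles in rad, forces in N, time in s.
With the tool pointing down it reaches from about 0.4 to 0.85 m from the base axis. Payload 10.4 kg.
Tool frame: the origin (TCP) lies at the very end of the fingers, on their centre line; the grasp point (between the pads) lies manip.grasp_offset behind it (manip.grasp_offset is the distance from the TCP to the grasp point, in m); z points along the fingers, x is the direction in which the jaws open and shut, and the axes are right-handed (so a half turn about z gives the same grasp; the last joint's range is limited). The gripper opens to 85 mm and grips with 20 to 120 N. Pads are 22 mm wide; open, the fingers measure 114 mm over their backs; the gripper's body (76 mm by 85 mm) begins 54 mm behind the grasp point. The pads swing forward as they close: fully open they stand 13 mm farther back than shut.
Start: joints at [1.302, 0.332, -0.065, 1.46, 0.022, 1.35, -0.088], TCP at [0.152, -0.606, 0.231] pointing down, gripper open.
Joint ranges: [-2.6, 2.6], [-0.5, 2.12], [-1.47, 1.34], [0.16, 2.42], [-1.27, 4.41], [0.06, 2.06], [-2.6, 2.6]. Speed limits (rad/s): [2.22, 2.22, 2.79, 2.79, 3.14, 3.14, 3.14].

INTERFACE

Orientations are given as a unit quaternion [x, y, z, w].
In Python, from workcell import manip gives the robot as it stands.
- The arm moves only by the shell command python3 -m crank 'ROWS' [FORCE]. ROWS is JSON, a list that holds one entry, the list of rows, each a list of 7 numbers: the shift along the world's x, y, z in units of 60 mm (1.0 is 60 mm), then the turn, a rotation vector about the world's x, y, z in units of 5 degrees (1.0 is 5 degrees), then the finger opening in mm, from 0 to 85.4. A call has 1 to 8 rows; each row shifts and turns the commanded pose from where the row before left it; what a row does not reach is not made up. A row lasts 1/8 s, in which the tool goes at most 62.5 mm and 10.7 degrees, less where a joint would pass 70% of its speed; a pose out of reach is approached as far as the arm can. A call is refused whole if a number of a shift passes 1 or a number of a turn 1, either way. A call with a gripper value outside its range is refused whole. The fingers move at their own pace and stop on an object; FORCE is the grip in N (left out, the last holds). Time passes only in rows, so rows that do not move let the fingers close. It gives the time, the measured TCP pose, the force and the opening at its end, in the units of the state.
- manip.get_obs(): the state, without advancing time (a new reading comes with each control period).
- manip.camera(name): name is "side" or "top"; returns (picture, depth): 420x560x3 uint8, blue, green, red; 420x560 float32, m along the optical axis (not along the pixel's ray), 0 where there is no reading.
- manip.get_calibration(name): a dict with "fx", "fy", "cx", "cy" (pixels), "rvec" (rotation vector, rad) and "tvec" (3), from world to camera coordinates, as OpenCV has them. Camera axes: x right, y down, z forward; pixel columns grow to the right and rows downward; lengths in m; the calibration is good to about 2 mm. A picture is of the moment at which its call begins. get_calibration takes no time and is no camera call.
- manip.hand_in(): hands the job in, once; it reports no verdict.
The state is a dict: "clock": time; "joint_pos": joint angles; "joint_velocities": joint speeds; "tau": joint torques, N m; "position": TCP position; "ee_rot": TCP orientation; "ft_force": force on the tool from outside, world axes, zero at the start; "torque": the same for the moment, N m; "grip_width": opening from 0.0 (shut) to 1.0 (fully open).
Only numpy, scipy, OpenCV 4.12 (cv2) and the standard library are available. Lean on these libraries where they do the work, as an engineer would, in place of code of your own. Each camera call takes 0.05 s, during which the arm holds its last target.

TASK

Lift the aluminium scoop with its five square nuts out of the stock carton, stand it upright on the rubber counter mat and let go of it. Then take it again by its wooden handle and, with the lip close above the scale's pan, tip exactly three nuts into the pan, judging by the weight the scoop loses. Stand it back upright on the mat with the other two nuts still in it and let go, keeping gripper and scoop off the scale and leaving everything else on the counter where it is.

Things in the scene. Friction and masses are not known exactly. Their poses are not given: they have to be found in the camera images.
- cup: Aluminium pouring scoop, 0.16 kg empty: two flat cheeks (41 mm over their outsides, y) joined by a trough curved from nose (+x) to tail. Origin: centre line, bottom of the flat foot; stands level when z is up. Foot x -62 to +50 mm, cheeks x -96 to +84 mm; top edge 88 mm high from x -96 to -5 mm, sloping to 72 mm at the nose. Centre of mass near x -20 mm. Weight full 5.3 N, with two nuts 3.0 N
- cup_trough (a point): Centre of the trough's arc (cup frame x 0, z 104 mm; radius 100 mm, 35 mm wide). In it lie five brass-coloured square nuts in single file, 30 x 30 x 16 mm, 75 g (0.74 N) each. They slide, not roll: the first drops with the nose tipped down some 45 to 65 deg (friction), each next one 4 to 12 deg later. Tip slowly (about 4 deg/s); ease back some 8 deg at once when one nut's weight is gone
- cup_cheeks (a point): Point between the scoop's cheeks, cup frame x -18 mm, z 68 mm (20 mm below their top edge): the place to grip the scoop straight from above, across the cheeks (41 mm along y), near its centre of mass. Axes as the scoop
- cup_handle (a point): Middle of the wooden handle, cup frame x -118, z 94 mm: a bar 20 mm wide (y), 22 mm deep, leaving the tail at x -90, z 66 mm and rising backwards at 45 deg for 64 mm. Grip it firmly across y, best with the fingers running along it (pointing down and towards the nose at 45 deg), so that the scoop can be tipped far with moderate wrist angles. Axes as the scoop
- cup_lip (a point): Middle of the pouring lip at the scoop's nose, cup frame x +82 mm, z 47 mm; the cheeks' lower front corners (x +84, z 38 mm) are what hangs lowest when tipped; axes as the scoop
- carton: Open stock carton, fixed, outside 264 (x) x 140 (y) x 84 mm high, walls and floor 4 mm; origin under its centre. The scoop stands in it along x, nose to +x, mid-width. Its handle is by the -x wall between two packets (56 x 30 x 78 mm), with no room for fingers there; beside the cheeks, from 65 mm behind the carton's centre forwards, there are about 45 mm free on either side
- mat: Flat black rubber counter mat, 250 (x) x 165 (y) x 4 mm, fixed; origin under its centre, upper face 4 mm above the counter
- scale: White bench scale, fixed, 290 (x) x 225 (y) mm; origin under its centre; its flat console is on its -x side. Its display is not given to you
- pan (a point): Centre of the floor of the scale's open steel pan, 68 mm above the counter; the pan is 220 x 220 mm with an upright rim 22 mm high; axes as the scale (x away from the console)
- screw_box_red_mid (a point): Bystander, to be left alone: closed white and red box of screws, 80 x 60 x 45 mm
- screw_box_yellow_mid (a point): Bystander, to be left alone: closed white and yellow box of screws, 95 x 55 x 50 mm
- tape_measure_mid (a point): Bystander, to be left alone: yellow tape measure, 72 x 36 x 66 mm
- oil_can_mid (a point): Bystander, to be left alone: white oil bottle with a red cap, 54 mm across, 110 mm tall
- screwdriver_mid (a point): Bystander, to be left alone: screwdriver lying down
- padlock_mid (a point): Bystander, to be left alone: brass padlock standing on its body, 44 x 22 x 75 mm

How it is judged:
By the outcome, as a careful person would: the job done as asked, in the order asked, and still so for the second after the job is handed in, with the robot touching nothing.
It also fails if it takes over 72 s, if anything falls off the work surface, if the arm or the gripper's body presses on something with over 40 N, if the wrist force passes 120 N, or if a joint passes its speed limit or range.

## Working session

There is one attempt and no reset: what is moved stays moved. The work goes in short steps, Python scripts to look and compute and a shell command to move; the robot and the scene stay as the last step left them, time stands still between calls to the robot, and variables do not carry over. Pictures are saved under pics/ and viewed, and the job is handed in when it is done.

```bash
ls; mkdir -p pics; python3 - <<'E'
from workcell import manip
import cv2,numpy as np
print(manip.get_obs(), manip.grasp_offset)
for n in ("side","top"):
    p,d=manip.camera(n); cv2.imwrite(f"pics/{n}0.png",p); np.save(f"{n}0.npy",d); print(n,manip.get_calibration(n))
E
```

```text
pics
{'clock': 0.0, 'joint_pos': array([ 1.30238091,  0.33282213, -0.06466675,  1.4609259 ,  0.02160139,
        1.34990902, -0.08849853]), 'joint_velocities': array([ 1.12713420e-03,  8.81719289e-05,  1.95396750e-04,  8.94889091e-04,
        1.48651458e-03, -1.04846388e-04, -4.98862257e-04]), 'tau': array([ 6.77955286e-04, -6.25452018e+01,  4.92730422e-02, -3.91611457e+01,
        1.61933637e-02,  9.72866110e-03, -2.87558112e-05]), 'position': array([ 0.15197711, -0.60585936,  0.23055427]), 'ee_rot': array([ 7.88459890e-01, -6.15085793e-01, -5.62562833e-04, -3.90115215e-04]), 'ft_force': array([0.44295286, 0.73415132, 0.47952409]), 'torque': array([ 0.02113257, -0.00169209, -0.00706813]), 'grip_width': 0.9993766737083829} 0.0187
side {'fx': 437.357047577605, 'fy': 437.357047577605, 'cx': 274.330777210257, 'cy': 216.58670145358315, 'rvec': array([ 2.25392406, -0.84466269,  0.32941119]), 'tvec': array([-0.44240162,  0.36478106,  0.7935355 ])}
top {'fx': 391.6448610548431, 'fy': 391.6448610548431, 'cx': 279.4733991588813, 'cy': 207.12019827639193, 'rvec': array([ 2.14601403, -2.1944118 ,  0.06165478]), 'tvec': array([0.02645169, 0.58588678, 0.94780197])}
```

View pics/side0.png

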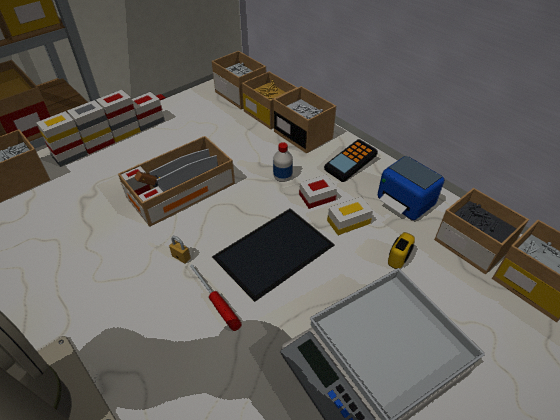

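View pics/top0.png

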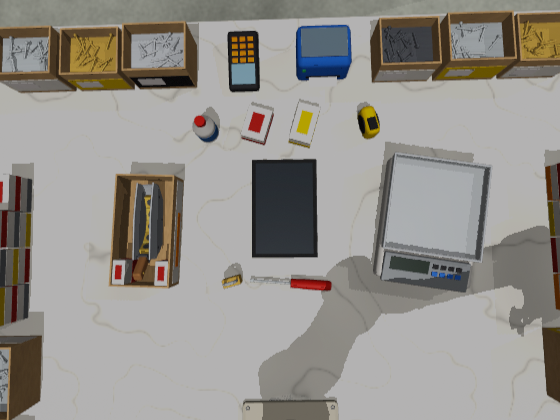

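```bash
cat > h.py <<'E'
import numpy as np,cv2
from workcell import manip
from scipy.spatial.transform import Rotation as R
def cal(n):
    c=manip.get_calibration(n); K=np.array([[c['fx'],0,c['cx']],[0,c['fy'],c['cy']],[0,0,1]]); Rm=cv2.Rodrigues(c['rvec'])[0]; return K,Rm,np.array(c['tvec'])
def cloud(n,d):
    K,Rm,t=cal(n); v,u=np.mgrid[:d.shape[0],:d.shape[1]]
    P=np.stack([(u-K[0,2])/K[0,0]*d,(v-K[1,2])/K[1,1]*d,d],-1)
    P=(P-t)@Rm; P[d==0]=np.nan; return P
def proj(n,X):
    K,Rm,t=cal(n); c=manip.get_calibration(n)
    return cv2.projectPoints(np.atleast_2d(X).astype(float),c['rvec'],t,K,None)[0].reshape(-1,2)
E
python3 - <<'E'
from h import *
for n in("top","side"):
    P=cloud(n,np.load(f"{n}0.npy")); np.save(n+"P.npy",P)
    K,Rm,t=cal(n); print(n,"cam at",-Rm.T@t, "base",proj(n,[0,0,0]),"tcp",proj(n,[.152,-.606,.23]))
P=np.load("topP.npy")
for u,v in [(100,200),(340,120),(112,175),(181,175),(284,210),(253,160),(316,160),(253,257),(316,257),(147,183),(147,260),(437,205),(392,154),(490,163),(480,292),(378,278)]:
    print(u,v,P[v,u].round(3))
p=cv2.imread("pics/top0.png"); cv2.imwrite("pics/zt.png",cv2.resize(p[165:295,95:200],None,fx=5,fy=4.6,interpolation=cv2.INTER_CUBIC))
p=cv2.imread("pics/side0.png"); cv2.imwrite("pics/zs.png",cv2.resize(p[125:235,105:245],None,fx=5,fy=5,interpolation=cv2.INTER_CUBIC))
E
```

```text
top cam at [ 0.50940639 -0.00736459  0.99133369] base [[290.40360233 449.21670523]] tcp [[619.77262894 426.64694729]]
side cam at [ 0.15288704 -0.50663517  0.82366824] base [[ 30.50114981 417.63576289]] tcp [[353.18579803 753.30910562]]
100 200 [ 0.617  0.475 -0.001]
340 120 [ 0.81  -0.147 -0.002]
112 175 [ 0.682  0.445 -0.002]
181 175 [ 0.677  0.266 -0.003]
284 210 [0.58  0.003 0.004]
253 160 [0.711 0.079 0.   ]
316 160 [ 0.707 -0.082 -0.   ]
253 257 [0.464 0.083 0.005]
316 257 [ 0.46  -0.075 -0.001]
147 183 [0.658 0.352 0.002]
147 260 [0.466 0.322 0.082]
437 205 [ 0.579 -0.357  0.068]
392 154 [ 0.717 -0.276 -0.   ]
490 163 [ 0.688 -0.521 -0.   ]
480 292 [ 0.366 -0.478 -0.003]
378 278 [ 0.405 -0.228 -0.002]
```

View pics/zt.png

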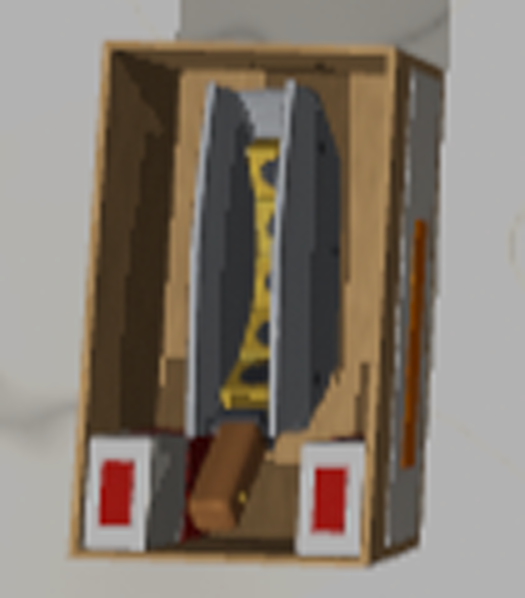

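View pics/zs.png

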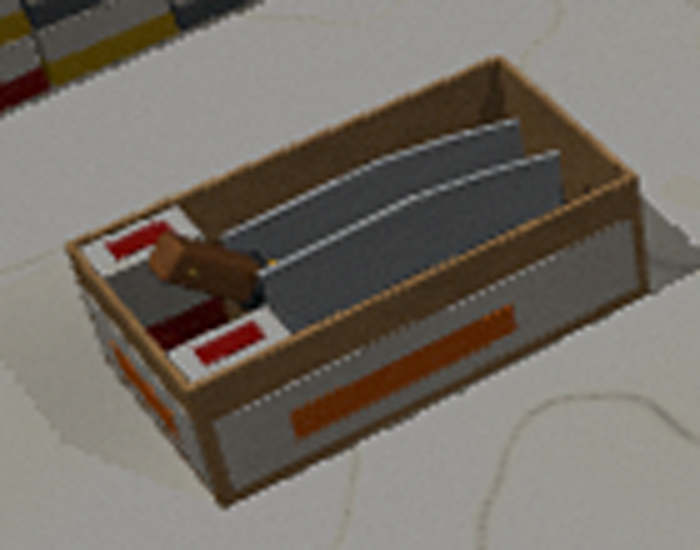

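```bash
python3 - <<'E'
from h import *
img={}
for n in("top","side"):
    P=np.load(n+"P.npy"); p=cv2.imread(f"pics/{n}0.png"); v,u=np.mgrid[:420,:560]
    m=(P[...,0]>.36)&(P[...,0]<.75)&(P[...,1]>.22)&(P[...,1]<.48)&(P[...,2]>.03)
    Q=P[m]; g=np.full((300,400),0,np.uint8)
    print(n,Q[:,:2].min(0),Q[:,:2].max(0),np.histogram(Q[:,2],bins=np.arange(.03,.12,.005)))
    # height map in world, 1px=1mm
    H=np.zeros((400,280),np.float32)
    for q in Q:
        i=int(round((.76-q[0])*1000)); j=int(round((.49-q[1])*1000))
        H[i,j]=max(H[i,j],q[2])
    img[n]=H
o=np.hstack([cv2.applyColorMap((np.clip(img[n]/.115,0,1)*255).astype(np.uint8),cv2.COLORMAP_JET) for n in img])
cv2.imwrite("pics/hm.png",cv2.resize(o,None,fx=1.4,fy=1.4,interpolation=cv2.INTER_NEAREST))
E
```

```text
top [0.40000407 0.25792108] [0.66950224 0.41183262] (array([ 288,  357,  313,  297,  299,  352,  343,  322,  324,  563, 1240,
        194,  182,   43,   28,   42,   38]), array([0.03 , 0.035, 0.04 , 0.045, 0.05 , 0.055, 0.06 , 0.065, 0.07 ,
       0.075, 0.08 , 0.085, 0.09 , 0.095, 0.1  , 0.105, 0.11 , 0.115]))
side [0.39890795 0.25623447] [0.67135108 0.41503554] (array([178, 191, 237, 312, 352, 431, 442, 503, 466, 564, 933, 215, 147,
        28,  29,  27,  25]), array([0.03 , 0.035, 0.04 , 0.045, 0.05 , 0.055, 0.06 , 0.065, 0.07 ,
       0.075, 0.08 , 0.085, 0.09 , 0.095, 0.1  , 0.105, 0.11 , 0.115]))
```

View pics/hm.png

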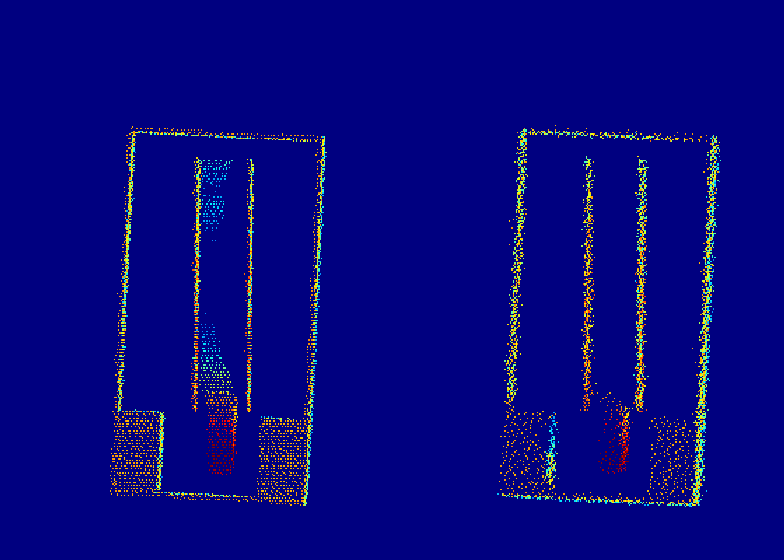

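```bash
python3 - <<'E'
from h import *
for n in("top","side"):
    P=np.load(n+"P.npy")
    m=(P[...,0]>.47)&(P[...,0]<.65)&(P[...,2]>.065)&(P[...,2]<.10)
    for lab,a,b in(("L",.345,.36),("R",.305,.322)):
        s=m&(P[...,1]>a)&(P[...,1]<b); Q=P[s]; Q=Q[(Q[:,0]>.47)]
        k=np.polyfit(Q[:,0]-.55,Q[:,1],1); flat=Q[(Q[:,0]>.48)&(Q[:,0]<.54)]
        print(n,lab,len(Q),k,np.degrees(np.arctan(k[0])),"x",np.percentile(Q[:,0],[0,1,99,100]).round(4),"z tail/nose",np.median(flat[:,2]),np.median(Q[Q[:,0]>.63][:,2]))
    # carton
    m=(P[...,2]>.06)&(P[...,2]<.095)
    for lab,a,b in(("L",.375,.425),("R",.25,.28)):
        s=m&(P[...,1]>a)&(P[...,1]<b)&(P[...,0]>.49)&(P[...,0]<.64); Q=P[s]; k=np.polyfit(Q[:,0]-.55,Q[:,1],1); print("carton",lab,k,np.median(Q[:,2]))
    H=P[(P[...,2]>.098)&(P[...,0]<.5)&(P[...,0]>.38)&(P[...,1]>.25)&(P[...,1]<.4)]; print("handle top",H.mean(0),H.min(0),H.max(0))
    # mat
    # scale pan floor
    m=(abs(P[...,2]-.068)<.006)&(P[...,1]<-.2)&(P[...,1]>-.6)&(P[...,0]>.3)&(P[...,0]<.75)
    print("pan floor",[np.percentile(P[m][:,i],[1,50,99]).round(3) for i in range(3)])
    m=(P[...,2]>.082)&(P[...,2]<.1)&(P[...,1]<-.2)&(P[...,1]>-.6)&(P[...,0]>.3)&(P[...,0]<.75)
    Q=P[m]; r=cv2.minAreaRect((Q[:,:2]*1000).astype(np.float32)); print("pan rim",r,np.median(Q[:,2]))
p=cv2.imread("pics/top0.png"); P=np.load("topP.npy"); g=p.max(-1)
m=((g<60)&(P[...,0]>.4)&(P[...,0]<.75)&(abs(P[...,1])<.12)).astype(np.uint8)
m=cv2.morphologyEx(m,cv2.MORPH_OPEN,np.ones((5,5)))
Q=P[m>0];print("mat",cv2.minAreaRect((Q[:,:2]*1000).astype(np.float32)),np.median(Q[:,2]))
for nme,u,v in (("red",257,123),("yel",305,122),("tape",369,122),("oil",203,126),("drv",290,283),("pad",232,281)):
    print(nme,P[v-3:v+4,u-3:u+4].reshape(-1,3).mean(0).round(3))
E
```

```text
top L 403 [-0.01217011  0.35033033] -0.6972615483940607 x [0.4702 0.4714 0.645  0.6476] z tail/nose 0.08261058442710947 0.07528599486589235
top R 360 [-0.01169561  0.31238521] -0.6700786622567371 x [0.4701 0.4719 0.644  0.6467] z tail/nose 0.083449101085107 0.07564611846539146
carton L [-0.05351063  0.40197743] 0.07634550885190772
carton R [-0.04963911  0.26589678] 0.07791368846717857
handle top [0.44073906 0.33137006 0.11078556] [0.42227654 0.3221791  0.09868136] [0.46009929 0.34342491 0.12301188]
pan floor [array([0.412, 0.554, 0.685]), array([-0.463, -0.349, -0.236]), array([0.062, 0.067, 0.072])]
pan rim ((574.3191528320312, -349.05682373046875), (226.13558959960938, 225.21446228027344), 80.410400390625) 0.09025394939859321
side L 474 [-0.01021767  0.35079143] -0.5854090129454561 x [0.4701 0.4731 0.643  0.6468] z tail/nose 0.08070826339814256 0.07458901853489266
side R 496 [-0.0115235   0.31289161] -0.6602188957178441 x [0.47   0.4714 0.6428 0.6488] z tail/nose 0.08025986036489946 0.07353621602514596
carton L [-0.05152404  0.4023686 ] 0.07322430914226892
carton R [-0.04956936  0.26616995] 0.07380738529860399
handle top [0.43802167 0.32864175 0.11014572] [0.42259495 0.32083917 0.09818601] [0.45859143 0.34299438 0.12188238]
pan floor [array([0.416, 0.551, 0.688]), array([-0.458, -0.352, -0.235]), array([0.063, 0.067, 0.072])]
pan rim ((575.3635864257812, -348.60125732421875), (225.84861755371094, 226.37655639648438), 80.58209991455078) 0.09055957974167943
mat ((587.0979614257812, 2.4375686645507812), (163.1377716064453, 245.25146484375), 89.03032684326172) 0.0031846382481243497
red [0.794 0.064 0.045]
yel [nan nan nan]
tape [nan nan nan]
oil [0.775 0.187 0.095]
drv [ 0.399 -0.008  0.014]
pad [0.411 0.129 0.054]
```

```bash
python3 -m crank '[[[0.8,0.6,0,0,0,-0.3,62],[0.8,0.6,0,0,0,-0.3,62],[0.8,0.6,0,0,0,-0.3,62],[0.8,0.6,0,0,0,-0.3,62],[0.8,0.6,0,0,0,-0.3,62],[0.8,0.6,0,0,0,-0.3,62],[0.5,0.85,0,0,0,-0.3,62],[0.5,0.85,0,0,0,-0.3,62]]]' 50; python3 -c "
from h import *;print(manip.get_obs())"
```

```text
clock: 1.1
position: [0.5008, -0.2864, 0.2309]
ee_rot: [0.72, -0.694, -0.0, 0.0]
ft_force: [0.1, -0.5, -0.1]
grip_width: 0.725
{'clock': 1.1, 'joint_pos': array([ 0.71672828,  0.24685239, -0.32717254,  1.57918498,  0.08086489,
        1.32957366, -1.15591431]), 'joint_velocities': array([-0.58684254, -0.01712854, -0.26679797,  0.03624981,  0.05834944,
       -0.00453446, -1.06933057]), 'tau': array([  4.93457571, -55.93948245,  -1.4241828 , -38.31923604,
        -0.14746567,   0.24174255,   2.2770182 ]), 'position': array([ 0.50082709, -0.2864323 ,  0.23086977]), 'ee_rot': array([ 7.19539293e-01, -6.94451654e-01, -3.18237170e-04,  7.52055165e-05]), 'ft_force': array([ 0.11561971, -0.54894024, -0.10179506]), 'torque': array([-0.05386692, -0.03333744, -0.03640353]), 'grip_width': 0.7253575803724606}
```

```bash
python3 -m crank '[[[0.07,0.94,0,0,0,-0.06,62],[0.07,0.94,0,0,0,-0.06,62],[0.07,0.94,0,0,0,-0.06,62],[0.07,0.94,0,0,0,-0.06,62],[0.07,0.94,0,0,0,-0.06,62],[0.07,0.94,0,0,0,-0.06,62],[0.07,0.94,0,0,0,-0.06,62],[0.07,0.94,0,0,0,-0.06,62]]]' 50; python3 -c "
from h import *;print(manip.get_obs()['joint_pos'])"
```

```text
clock: 2.1
position: [0.5335, 0.1645, 0.2312]
ee_rot: [-0.705, 0.709, -0.0, -0.0]
ft_force: [1.1, 0.3, -0.4]
grip_width: 0.724
[ 0.17352227  0.24634513 -0.64704564  1.61337863  0.15219855  1.3330912
 -2.07191093]
```

```bash
python3 -m crank '[[[0.06,0.9,0,0,0,-0.02,62],[0.06,0.9,0,0,0,-0.02,62],[0.06,0.9,0,0,0,-0.02,62],[0,0,-0.5,0,0,0,62],[0,0,0,0,0,0,62]]]' 50; python3 - <<'E'
from h import *
print(manip.get_obs())
for n in("side","top"):
    p,d=manip.camera(n); cv2.imwrite(f"pics/{n}1.png",p); np.save(f"{n}1.npy",d)
p=cv2.imread("pics/top1.png");q=cv2.imread("pics/side1.png")
cv2.imwrite("pics/b1.png",np.hstack([cv2.resize(p[120:300,80:230],None,fx=2.6,fy=2.6),cv2.resize(q[55:235,95:245],None,fx=2.6,fy=2.6)]))
E
```

```text
clock: 2.72
position: [0.5433, 0.3243, 0.1987]
ee_rot: [-0.704, 0.711, 0.001, -0.002]
ft_force: [0.0, -1.2, 0.6]
grip_width: 0.728
{'clock': 2.725, 'joint_pos': array([-0.10532669,  0.45488503, -0.68154186,  1.44979479,  0.28719052,
        1.34327268, -2.3837722 ]), 'joint_velocities': array([ 0.02502852, -0.03749151, -0.00034047, -0.04339146, -0.00719137,
        0.0271701 ,  0.00583782]), 'tau': array([-2.43815839e+00, -6.18402958e+01, -1.13873166e+01, -3.67627609e+01,
       -4.41376353e-02, -6.32838104e-01, -1.46576911e-01]), 'position': array([0.54332807, 0.32429684, 0.19872395]), 'ee_rot': array([-7.03571474e-01,  7.10620124e-01,  5.42813445e-04, -2.43403957e-03]), 'ft_force': array([ 0.00457086, -1.16528785,  0.63283421]), 'torque': array([ 0.02108142,  0.00558747, -0.02417202]), 'grip_width': 0.7276732865039591}
```

View pics/b1.png

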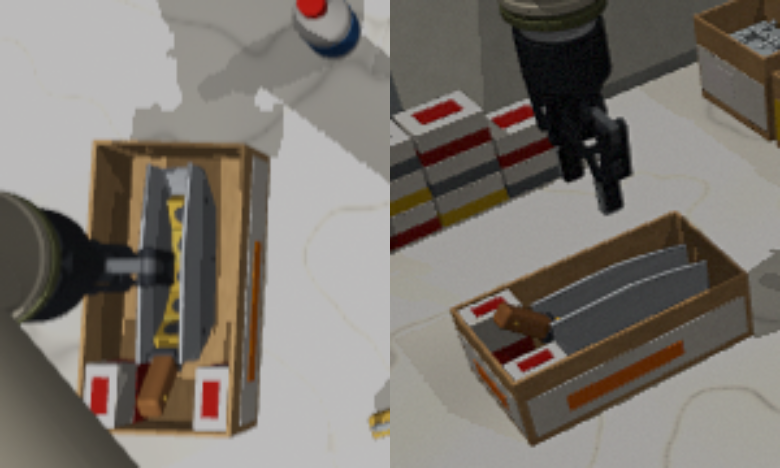

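```bash
python3 -m crank '[[[0.03,0.12,-0.3,0,0,0,62],[0,0,-0.5,0,0,0,62],[0,0,-0.2,0,0,0,62],[0,0,0,0,0,0,62]]]' 50; python3 -c "
from h import *;print(manip.get_obs()['joint_pos'],manip.get_obs()['ee_rot'])"
```

```text
clock: 3.32
position: [0.5462, 0.3318, 0.1407]
ee_rot: [-0.703, 0.711, 0.0, -0.001]
ft_force: [-0.1, 0.6, -0.1]
grip_width: 0.727
[-0.12427059  0.51017672 -0.66657009  1.50311789  0.32452384  1.24214829
 -2.41633285] [-7.03170620e-01  7.11020881e-01  1.06589570e-04 -6.11845896e-04]
```

```bash
python3 -m crank '[[[0,0,-0.4,0,0,0,62],[0,0,-0.4,0,0,0,62],[0,0,-0.4,0,0,0,62],[0,0,-0.25,0,0,0,62],[0,0,0,0,0,0,62]]]' 60; python3 - <<'E'
from h import *
print(manip.get_obs()['joint_pos'])
p,d=manip.camera("top");q,d=manip.camera("side")
cv2.imwrite("pics/b2.png",np.hstack([cv2.resize(p[120:300,80:230],None,fx=2.6,fy=2.6),cv2.resize(q[55:235,95:245],None,fx=2.6,fy=2.6)]))
E
```

```text
clock: 3.95
position: [0.5462, 0.3321, 0.0541]
ee_rot: [-0.703, 0.711, 0.0, -0.0]
ft_force: [0.2, -0.4, 0.3]
grip_width: 0.724
[-0.14609375  0.59684234 -0.63359555  1.57626666  0.38326443  1.09638381
 -2.45622238]
```

View pics/b2.png

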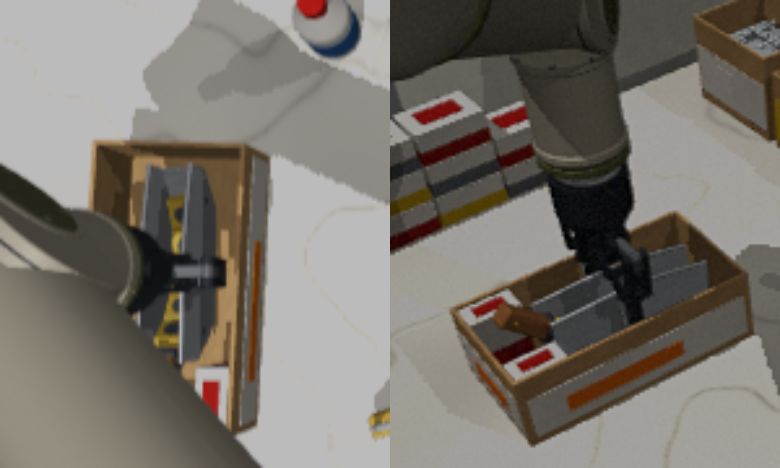

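Fingers straddle the cheeks and stay clear of the carton walls. Closing.

```bash
python3 -m crank '[[[0,0,0,0,0,0,36],[0,0,0,0,0,0,36],[0,0,0,0,0,0,36],[0,0,0,0,0,0,36],[0,0,0.1,0,0,0,36],[0,0,0.15,0,0,0,36]]]' 70; python3 -c "
from h import *;print(manip.get_obs()['ft_force'],manip.get_obs()['torque'])"
```

```text
clock: 4.8
position: [0.5457, 0.3316, 0.0689]
ee_rot: [-0.703, 0.711, 0.0, -0.001]
ft_force: [-0.3, 0.1, -4.9]
grip_width: 0.47
[-0.29446242  0.14127874 -4.9055321 ] [ 0.02841872 -0.02907801 -0.01222353]
```

```bash
python3 -m crank '[[[0,0,0.4,0,0,0,36],[0,0,0.6,0,0,0,36],[0,0,0.6,0,0,0,36],[0.1,-0.3,0.4,0,0,0,36],[0.15,-0.6,0.2,0,0,0,36],[0.15,-0.7,0,0,0,0,36],[0.15,-0.7,0,0,0,0,36],[0.15,-0.7,0,0,0,0,36]]]'; python3 -m crank '[[[0.15,-0.7,0,0,0,0,36],[0.15,-0.7,0,0,0,0,36],[0.1,-0.5,0,0,0,0.1,36],[0.02,-0.4,-0.3,0,0,0,36],[0,-0.2,-0.5,0,0,0,36],[0,0,-0.5,0,0,0,36],[0,0,0,0,0,0,36]]]'; python3 -c "
from h import *;print(manip.get_obs()['joint_pos'],manip.get_obs()['ee_rot'])"
```

```text
clock: 5.8
position: [0.5881, 0.1507, 0.2015]
ee_rot: [-0.703, 0.711, 0.0, -0.0]
ft_force: [1.0, 0.3, -4.5]
grip_width: 0.472
clock: 6.68
position: [0.611, 0.0023, 0.12]
ee_rot: [-0.707, 0.708, 0.002, -0.002]
ft_force: [-0.0, -0.3, -5.0]
grip_width: 0.469
[ 0.36293966  0.44895744 -0.56367735  1.60264796  0.25314094  1.17011726
 -1.82884644] [-0.70662234  0.70758428  0.00229381 -0.00202442]
```

```bash
python3 -m crank '[[[0,0,-0.4,0,0,0,36],[0,0,-0.4,0,0,0,36],[0,0,-0.18,0,0,0,36],[0,0,-0.06,0,0,0,36],[0,0,0,0,0,0,36]]]'; python3 - <<'E'
from h import *
print(manip.get_obs()['joint_pos'],manip.get_obs()['ee_rot'])
q,d=manip.camera("side");p,d2=manip.camera("top")
cv2.imwrite("pics/b3.png",np.hstack([cv2.resize(q[130:310,170:380],None,fx=2,fy=2),cv2.resize(p[110:290,200:370],None,fx=2,fy=2)]))
E
```

```text
clock: 7.3
position: [0.614, 0.0024, 0.0618]
ee_rot: [-0.706, 0.708, -0.0, 0.0]
ft_force: [0.6, -0.4, -5.2]
grip_width: 0.473
[ 0.34661688  0.51255353 -0.54409956  1.64886354  0.29510602  1.06193649
 -1.85798556] [-7.06456724e-01  7.07756036e-01 -3.77888895e-04  3.85179073e-04]
```

View pics/b3.png

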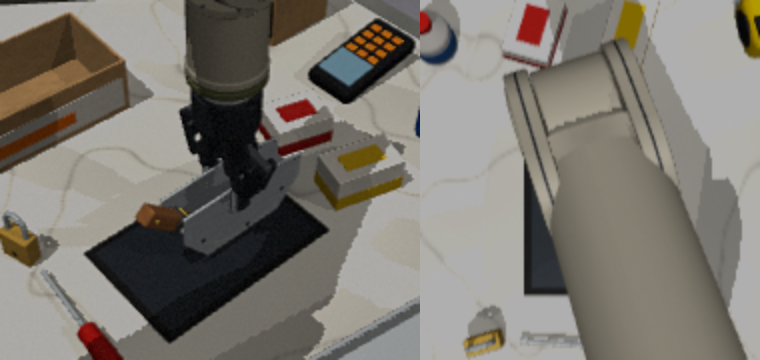

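```bash
python3 -m crank '[[[0,0,-0.06,0,0,0,36],[0,0,-0.04,0,0,0,36],[0,0,0,0,0,0,36]]]';python3 -m crank '[[[0,0,-0.04,0,0,0,36],[0,0,0,0,0,0,36]]]'
```

```text
clock: 7.78
position: [0.6136, 0.0022, 0.0556]
ee_rot: [-0.706, 0.708, -0.0, -0.0]
ft_force: [-4.4, -0.2, 2.7]
grip_width: 0.47
clock: 8.02
position: [0.6137, 0.0023, 0.0555]
ee_rot: [-0.706, 0.708, -0.001, -0.0]
ft_force: [-15.0, -0.7, 26.6]
grip_width: 0.474
```

```bash
python3 -m crank '[[[0,0,0.04,0,0,0,36],[0,0,0,0,0,0,36]]]'; python3 -m crank '[[[0,0,0,0,0,0,50],[0,0,0,0,0,0,62],[0,0,0,0,0,0,64],[0,0,0.3,0,0,0,64],[0,0,0.6,0,0,0,64],[-0.3,0,0.8,0,0,0,64],[-0.6,0,0.7,0,-0.4,0,64]]]'; python3 - <<'E'
from h import *
print(manip.get_obs()['joint_pos'],manip.get_obs()['ee_rot'])
q,d=manip.camera("side");p,d2=manip.camera("top");np.save("side4.npy",d)
cv2.imwrite("pics/b4.png",np.hstack([cv2.resize(q[130:310,170:380],None,fx=2,fy=2),cv2.resize(p[110:290,200:370],None,fx=2,fy=2)]))
E
```

```text
clock: 8.28
position: [0.6138, 0.0022, 0.0556]
ee_rot: [-0.706, 0.708, -0.0, 0.0]
ft_force: [-5.4, 0.3, 8.1]
grip_width: 0.475
clock: 9.15
position: [0.5602, 0.0026, 0.2018]
ee_rot: [-0.706, 0.708, -0.013, 0.014]
ft_force: [-0.1, -1.0, 0.5]
grip_width: 0.748
[ 0.44540885  0.2350544  -0.61057946  1.68381214  0.14723288  1.22958417
 -1.76927023] [-0.70630814  0.70765166 -0.0130472   0.01370059]
```

View pics/b4.png

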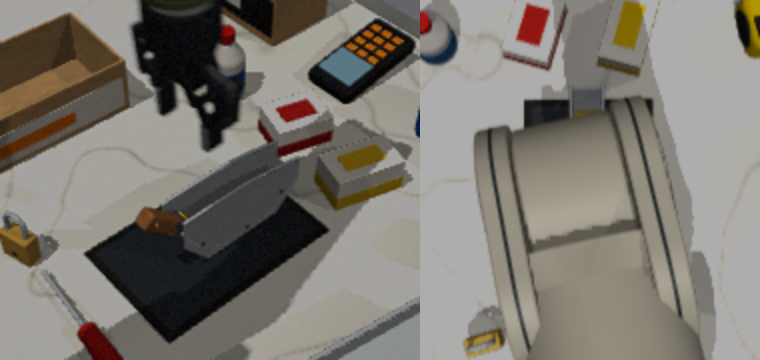

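```bash
python3 - <<'E'
from h import *
d=np.load("side4.npy");P=cloud("side",d)
m=(P[...,0]>.45)&(P[...,0]<.75)&(abs(P[...,1])<.06)&(P[...,2]>.03)&(P[...,2]<.13)
Q=P[m];print(len(Q),Q.min(0),Q.max(0))
# right cheek outer face y and yaw
s=Q[(Q[:,1]<-.01)&(Q[:,2]<.08)&(Q[:,0]>.56)]
k=np.polyfit(s[:,0]-.6,s[:,1],1);r=s[:,1]-np.polyval(k,s[:,0]-.6);s=s[abs(r)<.004];k=np.polyfit(s[:,0]-.6,s[:,1],1);print("R cheek",k,len(s),np.percentile(s[:,0],[0,1,99,100]))
t=Q[(Q[:,2]>.083)&(Q[:,0]>.56)&(Q[:,2]<.1)]
for a,b in((-.03,-.01),(.01,.03)):
    w=t[(t[:,1]>a)&(t[:,1]<b)];print("edge",len(w),np.polyfit(w[:,0]-.6,w[:,1],1),np.percentile(w[:,2],[50,95]),np.percentile(w[:,0],[0,100]))
h=Q[(Q[:,2]>.06)&(Q[:,0]<.53)]
print("handle",len(h),h.mean(0),h.min(0),h.max(0))
for z in np.arange(.06,.13,.01):
    w=h[abs(h[:,2]-z)<.005]; 
    if len(w):print(round(z,3),len(w),w.min(0).round(4),w.max(0).round(4))
E
```

```text
2141 [ 0.48964177 -0.0599258   0.03005831] [0.74972904 0.05101209 0.12148924]
R cheek [-0.03603559 -0.01725976] 424 [0.56152283 0.56471867 0.74916188 0.74972904]
edge 147 [-0.00107338 -0.01740451] [0.08933935 0.09377914] [0.56079067 0.68771621]
edge 141 [-0.00488549  0.02057588] [0.08882378 0.09369339] [0.56090763 0.69427218]
handle 210 [ 0.50856638 -0.00280928  0.10445919] [ 0.48964177 -0.00984404  0.06813551] [0.52975242 0.01183639 0.12148924]
0.07 6 [ 0.5252 -0.0094  0.0681] [ 0.5284 -0.0036  0.0741]
0.08 15 [ 0.5155 -0.009   0.0758] [ 0.5296 -0.0053  0.0843]
0.09 26 [ 0.5052 -0.0084  0.0856] [ 0.5298 -0.0054  0.095 ]
0.1 44 [ 0.4928 -0.0098  0.095 ] [0.5296 0.0098 0.1047]
0.11 65 [ 0.4896 -0.0086  0.105 ] [0.519  0.0099 0.1148]
0.12 54 [ 0.493  -0.0084  0.115 ] [0.5109 0.0118 0.1215]
```

```bash
python3 -m crank '[[[-0.25,0,0,0,-1,0,45],[-0.25,0,0,0,-1,0,45],[-0.25,0,0,0,-1,0,45],[-0.25,0,0,0,-1,0,45],[-0.25,0,0,0,-1,0,45],[-0.25,0,-0.1,0,-1,0,45],[-0.25,0,-0.1,0,-1,0,45],[-0.25,0,-0.1,0,-1,0,45]]]';python3 -m crank '[[[0,0,-0.1,0,-0.6,0,45],[0,0,-0.1,0,0,0,45],[0,0,0,0,0,0,45]]]'; python3 - <<'E'
from h import *
o=manip.get_obs();print(o['joint_pos'],o['position'],R.from_quat(o['ee_rot']).as_matrix().round(3),o['torque'])
E
```

```text
clock: 10.25
position: [0.4754, 0.0033, 0.1996]
ee_rot: [-0.664, 0.665, -0.242, 0.243]
ft_force: [0.5, -0.7, 0.0]
grip_width: 0.529
clock: 10.62
position: [0.4902, 0.0026, 0.1951]
ee_rot: [-0.659, 0.661, -0.254, 0.254]
ft_force: [0.1, -0.6, -0.2]
grip_width: 0.527
[ 0.79823752 -0.49953106 -0.77316336  2.41506806 -0.78936265  0.44281824
 -1.00413382] [0.49022849 0.00258356 0.19513452] [[-0.002 -0.742  0.67 ]
 [-1.     0.002 -0.001]
 [-0.001 -0.67  -0.742]] [0.02755436 0.70801762 0.0382594 ]
```

```bash
python3 -m crank '[[[0.3,0,0,0,0,0,45],[0.31,0,-0.2,0,-0.3,0,45],[0,0,-0.4,0,-0.3,0,45],[0,-0.02,-0.4,0,0,0,45],[0,0,-0.2,0,0,0,45],[0,0,0,0,0,0,45]]]'; python3 - <<'E'
from h import *
o=manip.get_obs();print(o['joint_pos'],o['position'],R.from_quat(o['ee_rot']).as_matrix().round(3),o['torque'])
E
```

```text
clock: 11.38
position: [0.5364, 0.0025, 0.1289]
ee_rot: [-0.654, 0.655, -0.267, 0.268]
ft_force: [-0.4, -0.1, 0.4]
grip_width: 0.524
[ 1.09979018 -0.23214263 -1.14719061  2.41540111 -1.26525133  0.13078727
 -0.48580978] [0.53644456 0.00251085 0.12890134] [[-0.002 -0.713  0.701]
 [-1.     0.003  0.   ]
 [-0.002 -0.701 -0.713]] [-0.01598043  0.7021241  -0.00884955]
```

```bash
cat > kin.py <<'E'
from h import *
from scipy.optimize import least_squares
D=[([1.30238091,0.33282213,-0.06466675,1.4609259,0.02160139,1.34990902,-0.08849853],[0.15197711,-0.60585936,0.23055427],[.78845989,-.615085793,-.000562562833,-.000390115]),
([0.71672828,0.24685239,-0.32717254,1.57918498,0.08086489,1.32957366,-1.15591431],[0.50082709,-0.2864323,0.23086977],[.719539293,-.694451654,-.00031823717,.0000752]),
([-0.10532669,0.45488503,-0.68154186,1.44979479,0.28719052,1.34327268,-2.3837722],[0.54332807,0.32429684,0.19872395],[-.703571474,.710620124,.000542813,-.00243403957]),
([0.44540885,0.2350544,-0.61057946,1.68381214,0.14723288,1.22958417,-1.76927023],[.5602,.0026,.2018],[-.70630814,.70765166,-.0130472,.01370059]),
([0.36293966,0.44895744,-0.56367735,1.60264796,0.25314094,1.17011726,-1.82884644],[.611,.0023,.12],[-.70662234,.70758428,.00229381,-.00202442]),
([0.79823752,-0.49953106,-0.77316336,2.41506806,-0.78936265,0.44281824,-1.00413382],[0.49022849,0.00258356,0.19513452],[-.659,.661,-.254,.254]),
([1.09979018,-0.23214263,-1.14719061,2.41540111,-1.26525133,0.13078727,-0.48580978],[0.53644456,0.00251085,0.12890134],[-.654,.655,-.267,.268])]
def Rs(seq,sg,q):
    out=[]
    for a,s,x in zip(seq,sg,q): out.append(R.from_rotvec(s*x*np.eye(3)[a]))
    return out
SEQ=[2,1,2,1,2,1,2]
def fk(q,p,sg):
    r=Rs(SEQ,sg,q); A=R.identity(); t=np.zeros(3)
    off=p.reshape(7,3)
    for i in range(7):
        A=A*r[i]; t=t+A.apply(off[i])
    return t,A
def full(v):
    p=np.zeros((7,3)); p[0,2],p[1,2],p[2,0],p[3,0],p[3,2],p[4,2],p[4,0],p[5,0],p[6,2]=v; 
    return p.ravel()
import itertools
def fit():
    # orientation first: sign search with tool-frame const rotation C
    best=None
    for s in itertools.product([1,-1],repeat=7):
        C=[];
        for q,x,r in D:
            _,A=fk(np.array(q),np.zeros(21),s); C.append(A.inv()*R.from_quat(r))
        e=max((C[0].inv()*c).magnitude() for c in C)
        if best is None or e<best[0]: best=(e,s,C[0])
    return best
if __name__=="__main__":
    e,s,C=fit(); print(e,s,C.as_matrix().round(3))
    f=lambda v:np.concatenate([fk(np.array(q),full(v),s)[0]-x for q,x,_ in D])
    b=None
    for g in range(20):
        r=least_squares(f,np.random.default_rng(g).normal(.1,.2,9))
        if b is None or r.cost<b.cost:b=r
    print(b.x.round(4),abs(b.fun).max()); np.savez("kin.npz",v=b.x,s=s,C=C.as_matrix())
E
python3 kin.py
```

```text
0.0011409500719548591 (-1, 1, -1, 1, -1, 1, -1) [[-1.  0.  0.]
 [-0. -1.  0.]
 [ 0.  0.  1.]]
[ 0.1586  0.4466 -0.1295 -0.1324 -0.7402  1.1903  0.0566 -0.1325  0.3641] 0.03641991797657848
```

```bash
cat > kin2.py <<'E'
from kin import *
D=D+[([0.17352227,0.24634513,-0.64704564,1.61337863,0.15219855,1.3330912,-2.07191093],[.5335,.1645,.2312],None),
([-0.12427059,0.51017672,-0.66657009,1.50311789,0.32452384,1.24214829,-2.41633285],[.5462,.3318,.1407],None),
([-0.14609375,0.59684234,-0.63359555,1.57626666,0.38326443,1.09638381,-2.45622238],[.5462,.3321,.0541],None),
([0.34661688,0.51255353,-0.54409956,1.64886354,0.29510602,1.06193649,-1.85798556],[.614,.0024,.0618],None)]
s=(-1,1,-1,1,-1,1,-1)
def f(v,lam=1e-3): return np.concatenate([(fk(np.array(q),v,s)[0]-x) for q,x,_ in D]+[lam*v])
for lam in (1e-2,1e-3,1e-4):
    r=least_squares(f,np.zeros(21),kwargs=dict(lam=lam)); print(lam,abs(r.fun[:-21]).max()); print(r.x.reshape(7,3).round(4))
np.savez("kin2.npz",v=r.x)
E
python3 kin2.py
```

```text
0.01 0.0002909477701327212
[[ 3.100e-03 -1.140e-02  2.527e-01]
 [-1.000e-04 -1.140e-02  2.220e-01]
 [ 2.000e-03 -1.220e-02  2.220e-01]
 [-4.200e-03 -1.220e-02  2.439e-01]
 [ 8.000e-04  1.000e-03  2.439e-01]
 [ 1.100e-03  1.000e-03  1.682e-01]
 [ 9.000e-04 -6.000e-04  1.682e-01]]
0.001 3.7304010629742035e-05
[[-1.000e-04 -1.090e-02  2.583e-01]
 [ 1.000e-04 -1.090e-02  2.243e-01]
 [-1.000e-04 -1.170e-02  2.243e-01]
 [ 1.000e-04 -1.170e-02  2.450e-01]
 [-0.000e+00 -2.000e-04  2.450e-01]
 [ 0.000e+00 -2.000e-04  1.716e-01]
 [ 0.000e+00 -0.000e+00  1.716e-01]]
0.0001 3.8145869893958795e-05
[[-1.000e-04 -1.090e-02  2.584e-01]
 [ 1.000e-04 -1.090e-02  2.244e-01]
 [-1.000e-04 -1.170e-02  2.244e-01]
 [ 1.000e-04 -1.170e-02  2.450e-01]
 [-0.000e+00 -2.000e-04  2.450e-01]
 [ 0.000e+00 -2.000e-04  1.717e-01]
 [-0.000e+00 -0.000e+00  1.717e-01]]
```

```bash
cat > sim.py <<'E'
from h import *
s=np.array([-1,1,-1,1,-1,1,-1]); V=np.load("kin2.npz")['v'].reshape(7,3); C=R.from_matrix(np.diag([-1.,-1,1]))
LO=np.array([-2.6,-.5,-1.47,.16,-1.27,.06,-2.6]);HI=np.array([2.6,2.12,1.34,2.42,4.41,2.06,2.6])
AX=[2,1,2,1,2,1,2]
def fk(q,jac=False):
    A=np.eye(3);t=np.zeros(3);ax=[];o=[]
    for i in range(7):
        w=A[:,AX[i]]*s[i]; ax.append(w);o.append(t.copy())
        c,n=np.cos(s[i]*q[i]),np.sin(s[i]*q[i])
        M=np.array([[c,-n,0],[n,c,0],[0,0,1]]) if AX[i]==2 else np.array([[c,0,n],[0,1,0],[-n,0,c]])
        A=A@M;t=t+A@V[i]
    T=A@C.as_matrix()
    if not jac:return t,T
    return t,T,np.vstack([np.column_stack([np.cross(w,t-p) for w,p in zip(ax,o)]),np.column_stack(ax)])
def ik(q,p,T,n=60,w=None,margin=0.0):
    q=q.copy()
    for _ in range(n):
        t,M,J=fk(q,True); e=np.r_[p-t,R.from_matrix(T@M.T).as_rotvec()]
        if np.linalg.norm(e)<1e-4:break
        e=e*min(1,.1/np.linalg.norm(e)) if np.linalg.norm(e)>.1 else e
        act=np.ones(7,bool)
        for k in range(7):
            Ja=J*act; dq=Ja.T@np.linalg.solve(Ja@Ja.T+1e-5*np.eye(6),e)
            nq=q+dq; bad=act&((nq<LO+margin)|(nq>HI-margin))
            if not bad.any():break
            act&=~bad
        q=np.clip(q+dq*act,LO+margin,HI-margin)
    t,M=fk(q);return q,np.linalg.norm(p-t),np.degrees(R.from_matrix(T@M.T).magnitude())
def Ttool(tau,yaw,sx):  # tau deg forward tilt in the scoop plane, yaw deg nose heading, sx sign of tool x vs scoop y
    z=np.array([np.sin(np.radians(tau)),0,-np.cos(np.radians(tau))]);x=np.array([0,sx,0.]);y=np.cross(z,x)
    return R.from_euler('z',yaw,degrees=True).as_matrix()@np.column_stack([x,y,z])
def best(p,T,seeds):
    b=None
    for q0 in seeds:
        q,a,d=ik(q0,p,T)
        if a<1e-3 and d<.2:
            m=np.min(np.minimum(q-LO,HI-q)/np.array([1]*7))
            if b is None or m>b[0]:b=(m,q)
    return b
E
python3 - <<'E'
from sim import *
o=manip.get_obs();t,T=fk(o['joint_pos']);print(t,o['position'])
rng=np.random.default_rng(0);seeds=[rng.uniform(LO,HI) for _ in range(60)]+[o['joint_pos']]
H=np.array([.514,.0014,.098])
for sx in(-1,1):
  for tau in(45,40,35,30,25,20,10):
    T=Ttool(tau,0,sx);b=best(H+.0187*T[:,2],T,seeds)
    print(sx,tau,None if b is None else (round(b[0],2),b[1].round(2)))
E
```

```text
[0.53644414 0.00250586 0.12889661] [0.53644456 0.00251085 0.12890134]
-1 45 None
-1 40 (np.float64(0.0), array([ 1.02, -0.04, -1.12,  2.42,  0.69,  0.06, -2.36]))
-1 35 (np.float64(0.07), array([ 1.21, -0.02, -1.3 ,  2.35,  0.21,  0.19, -1.86]))
-1 30 (np.float64(0.13), array([ 1.23,  0.05, -1.33,  2.29,  0.3 ,  0.33, -1.92]))
-1 25 (np.float64(0.19), array([ 1.01,  0.08, -1.13,  2.23,  0.27,  0.46, -1.89]))
-1 20 (np.float64(0.26), array([ 0.91,  0.13, -1.05,  2.16,  0.28,  0.58, -1.89]))
-1 10 (np.float64(0.4), array([ 0.85,  0.27, -1.03,  2.02,  0.35,  0.83, -1.94]))
1 45 None
1 40 (np.float64(0.0), array([ 0.98, -0.04, -1.08,  2.42,  0.72,  0.06,  0.75]))
1 35 (np.float64(0.07), array([ 1.31, -0.02, -1.39,  2.35,  0.19,  0.19,  1.31]))
1 30 (np.float64(0.13), array([ 1.09,  0.03, -1.2 ,  2.29,  0.25,  0.33,  1.26]))
1 25 (np.float64(0.2), array([ 1.14,  0.12, -1.26,  2.22,  0.35,  0.47,  1.19]))
1 20 (np.float64(0.26), array([ 0.96,  0.15, -1.1 ,  2.16,  0.31,  0.59,  1.23]))
1 10 (np.float64(0.39), array([ 0.7 ,  0.22, -0.86,  2.03,  0.26,  0.81,  1.27]))
```

```bash
cat > plan.py <<'E'
from sim import *
def cup_pose(gripT,graspP,tau_g):pass
def tool_for(lip,phi,yaw,tau_g,sx=-1):
    # lip world point -> TCP pose ; grasp-point at handle mid
    Ry=R.from_euler('zy',[yaw,0],degrees=True)
    Rc=(R.from_euler('z',yaw,degrees=True)*R.from_euler('y',phi,degrees=True)).as_matrix()
    org=lip-Rc@np.array([.084,0,.038])   # corner
    g=org+Rc@np.array([-.118,0,.094])
    T=Ttool(tau_g-phi,yaw,sx)
    return g+.0187*T[:,2],T
def run(q,p0,T0,p1,T1,n):
    rv=R.from_matrix(T1@T0.T).as_rotvec();mx=0
    for k in range(1,n+1):
        a=k/n;q,e,d=ik(q,p0+(p1-p0)*a,R.from_rotvec(rv*a).as_matrix()@T0,n=25);mx=max(mx,e*1000,d)
    return q,mx
E
cat > scan.py <<'E'
from plan import *
q0=manip.get_obs()['joint_pos'];H=np.array([.514,.0014,.098]);res=[]
ps=np.array([.5746,-.349,0]);ya=np.radians(-9.5)  # pan
for tg in(20,25,30):
  t,T=fk(q0);Tu=Ttool(tg,0,-1);pg=H+.0187*Tu[:,2];pu=pg+[0,0,.06]
  q,_=run(q0,t,T,pu,Tu,8);qg,m=run(q,pu,Tu,pg,Tu,6)
  print(tg,"grip",qg.round(2),m)
  pl=pg+[0,0,.2];ql,m1=run(qg,pg,Tu,pl,Tu,8)
  for yaw in(0,-15,-30,-45,-60,-90):
    for lx in(-.05,0,.04):
      for ly in(-.05,0,.05):
        lip=np.array([.5746+lx,-.349+ly,.1]);
        p1,T1=tool_for(lip+[0,0,.05],25,yaw,tg);q,m2=run(ql,pl,Tu,p1,T1,12)
        P,TT=tool_for(lip,25,yaw,tg);q,m3=run(q,p1,T1,P,TT,3);mg=9;mx=max(m2,m3);ph=25
        while ph<85:
            ph+=5;Pn,Tn=tool_for(lip,ph,yaw,tg);q,m4=run(q,P,TT,Pn,Tn,1);P,TT=Pn,Tn
            mx=max(mx,m4);mg=min(mg,np.minimum(q-LO,HI-q).min())
            if mx>2:break
        res.append((ph if mx<=2 else ph-5,round(mg,2),round(max(m1,mx),1),tg,yaw,lx,ly))
res.sort(key=lambda r:(-r[0],-r[1]))
for r in res[:25]:print(r)
E
time python3 scan.py
```

```text
20 grip [ 1.59 -0.49 -1.46  2.18 -0.74  0.77 -1.04] 45.249416790355255
25 grip [ 1.56 -0.49 -1.46  2.24 -0.84  0.66 -0.96] 33.942222308079636
30 grip [ 1.35  0.1  -1.47  2.29  0.42  0.35 -2.02] 6.569333303295231
(65, np.float64(0.02), np.float64(23.7), 30, 0, -0.05, -0.05)
(65, np.float64(0.02), np.float64(42.6), 30, -60, -0.05, 0)
(65, np.float64(0.01), np.float64(13.7), 30, 0, -0.05, 0)
(65, np.float64(0.01), np.float64(13.5), 30, 0, -0.05, 0.05)
(65, np.float64(0.01), np.float64(10.5), 30, -60, -0.05, 0.05)
(65, np.float64(0.01), np.float64(30.2), 30, -60, 0, 0.05)
(65, np.float64(0.0), np.float64(40.1), 25, 0, -0.05, 0)
(65, np.float64(0.0), np.float64(37.0), 25, 0, -0.05, 0.05)
(65, np.float64(0.0), np.float64(41.7), 30, -15, -0.05, 0.05)
(65, np.float64(0.0), np.float64(42.2), 30, -45, -0.05, 0.05)
(60, np.float64(0.06), np.float64(38.7), 30, 0, 0, -0.05)
(60, np.float64(0.06), np.float64(41.9), 30, -15, -0.05, -0.05)
(60, np.float64(0.06), np.float64(43.9), 30, -30, -0.05, 0)
(60, np.float64(0.04), np.float64(43.7), 30, -15, 0, 0.05)
(60, np.float64(0.03), np.float64(39.8), 25, 0, 0, 0.05)
(60, np.float64(0.03), np.float64(44.2), 30, -30, -0.05, -0.05)
(60, np.float64(0.03), np.float64(44.0), 30, -30, 0, 0.05)
(60, np.float64(0.03), np.float64(44.5), 30, -45, -0.05, -0.05)
(60, np.float64(0.03), np.float64(21.3), 30, -60, 0, 0)
(60, np.float64(0.02), np.float64(43.3), 30, -15, 0, 0)
(60, np.float64(0.02), np.float64(17.2), 30, -30, -0.05, 0.05)
(60, np.float64(0.02), np.float64(21.7), 30, -45, -0.05, 0)
(60, np.float64(0.02), np.float64(44.6), 30, -45, 0, 0)
(60, np.float64(0.02), np.float64(44.7), 30, -45, 0.04, 0.05)
(60, np.float64(0.02), np.float64(78.5), 30, -60, -0.05, -0.05)
real	0m41.070s
user	0m40.233s
sys	0m0.176s
```

```bash
cat > scan2.py <<'E'
from plan import *
from multiprocessing import Pool
rng=np.random.default_rng(1);seeds=[rng.uniform(LO,HI) for _ in range(30)]
def job(a):
    tg,sx,yaw,lx,ly=a;lip=np.array([.5746+lx,-.349+ly,.1]);out=[]
    for ph in(85,75,65,55,30):
        p,T=tool_for(lip,ph,yaw,tg,sx);b=None
        for s0 in seeds:
            q,e,d=ik(s0,p,T,n=40)
            if e<1e-3 and d<.2:
                m=np.minimum(q-LO,HI-q).min()
                if b is None or m>b[0]:b=(m,q)
        out.append(b)
    return a,out
if __name__=="__main__":
    jobs=[(tg,sx,yaw,lx,ly) for tg in(25,) for sx in(-1,1) for yaw in(30,0,-30,-60,-90,-120) for lx in(-.05,0,.04) for ly in(-.04,.04)]
    with Pool() as P:res=P.map(job,jobs)
    f=lambda b:-1 if b is None else round(float(b[0]),2)
    res.sort(key=lambda r:-sum((f(b)>=0)*10+f(b) for b in r[1]))
    for a,o in res[:25]:print(a,[f(b) for b in o],None if o[0] is None else o[0][1].round(2))
E
nproc; time timeout 560 python3 scan2.py
```

```text
4
(25, 1, -120, 0, 0.04) [0.55, 0.6, 0.64, 0.69, 0.71] [ 1.44  0.78 -0.92  1.26 -0.44  1.5   0.18]
(25, 1, -120, -0.05, 0.04) [0.53, 0.59, 0.63, 0.68, 0.74] [ 1.54  0.73 -0.93  1.36 -0.46  1.53  0.24]
(25, 1, -120, 0.04, 0.04) [0.55, 0.6, 0.64, 0.67, 0.67] [ 1.36  0.83 -0.92  1.18 -0.42  1.49  0.14]
(25, 1, -120, -0.05, -0.04) [0.43, 0.49, 0.55, 0.6, 0.71] [ 1.54  0.92 -1.03  1.11 -0.28  1.63  0.15]
(25, 1, -120, 0, -0.04) [0.42, 0.49, 0.55, 0.6, 0.67] [ 1.38  0.9  -0.86  1.02 -0.39  1.64  0.17]
(25, 1, -120, 0.04, -0.04) [0.42, 0.49, 0.54, 0.57, 0.63] [ 1.3   0.95 -0.86  0.93 -0.37  1.64  0.13]
(25, -1, 30, -0.05, -0.04) [0.1, 0.21, 0.33, 0.44, 0.71] [-0.2   1.16  1.23  0.88 -0.04  1.96 -0.21]
(25, 1, -90, -0.05, 0.04) [0.05, 0.17, 0.3, 0.42, 0.7] [ 1.25  1.06 -1.11  0.86 -0.1   2.01  0.25]
(25, -1, 30, -0.05, 0.04) [0.04, 0.17, 0.3, 0.42, 0.7] [-0.27  0.99  0.92  0.96  0.18  2.02 -0.42]
(25, 1, -90, 0, 0.04) [0.01, 0.14, 0.27, 0.4, 0.71] [ 1.09  1.08 -0.96  0.7  -0.18  2.05  0.26]
(25, -1, -120, -0.05, 0.04) [0.07, 0.03, 0.07, 0.0, 0.08] [ 0.7   0.56  0.36  1.41 -1.06  1.82 -2.53]

[... 276 characters left out ...]
 -0.04) [-1, 0.1, 0.24, 0.38, 0.68] None
(25, -1, 30, 0, 0.04) [-1, 0.09, 0.23, 0.37, 0.7] None
(25, 1, -90, -0.05, -0.04) [-1, 0.01, 0.17, 0.33, 0.7] None
(25, 1, 30, -0.05, 0.04) [-1, 0.09, 0.17, 0.26, 0.18] None
(25, 1, 30, 0, 0.04) [-1, 0.03, 0.14, 0.21, 0.23] None
(25, -1, -90, -0.05, 0.04) [-1, 0.05, 0.18, 0.26, 0.07] None
(25, 1, 30, -0.05, -0.04) [-1, 0.08, 0.13, 0.2, 0.15] None
(25, -1, -90, 0, 0.04) [-1, 0.05, 0.13, 0.23, 0.08] None
(25, 1, 30, 0, -0.04) [-1, 0.01, 0.08, 0.18, 0.21] None
(25, -1, -90, 0.04, 0.04) [-1, 0.01, 0.11, 0.2, 0.12] None
(25, -1, -120, 0, 0.04) [0.04, 0.03, 0.01, -1, 0.13] [ 0.56  0.65  0.51  1.33 -1.18  1.85 -2.56]
real	2m19.198s
user	8m1.870s
sys	0m0.320s
```

```bash
cat > t.py <<'E'
from plan import *
from kin import D
def seq(q,p1,T1,n):
    t,T=fk(q);return run(q,t,T,p1,T1,n)
q=np.array(D[0][0])
for i in(1,): q,m=seq(q,np.array(D[i][1]),R.from_quat(D[i][2]).as_matrix(),8);print(q.round(3),np.round(D[i][0],3))
q,m=seq(q,np.array([.5335,.1645,.2312]),R.from_quat([-.705,.709,0,0]).as_matrix(),8);print(q.round(3),[0.174,.246,-.647,1.613,.152,1.333,-2.072])
# now from current
q0=manip.get_obs()['joint_pos'];H=np.array([.514,.0014,.098])
for tg in(10,20,25):
    q,m=seq(q0,np.array([.56,0,.25]),Ttool(0,0,-1),12);print("up",q.round(2),round(m,1))
    T=Ttool(tg,0,-1);g=H+.0187*T[:,2]
    q,m=seq(q,g+[0,0,.08],T,8);q,m2=seq(q,g,T,6);print(tg,"grip",q.round(2),round(m,1),round(m2,1))
    q,m=seq(q,g+[0,0,.15],T,8)
    for yaw in(30,45,60,75,90):
      for l in((0,.0),(-.03,0),(0,.04)):
        lip=np.array([.5746+l[0],-.349+l[1],.1]);p,T1=tool_for(lip+[0,0,.05],25,yaw,tg);qq,m=seq(q,p,T1,20);ms=[m];mg=9
        for ph in range(25,90,5):
            p,T1=tool_for(lip,ph,yaw,tg);qq,m=seq(qq,p,T1,1);ms.append(m);mg=min(mg,np.minimum(qq-LO,HI-qq).min())
        print(tg,yaw,l,round(max(ms),1),round(mg,2),qq.round(2))
E
python3 t.py
```

```text
[ 0.735  0.249 -0.35   1.578  0.087  1.33  -1.16 ] [ 0.717  0.247 -0.327  1.579  0.081  1.33  -1.156]
[ 0.189  0.25  -0.666  1.613  0.158  1.334 -2.075] [0.174, 0.246, -0.647, 1.613, 0.152, 1.333, -2.072]
up [ 1.79 -0.49 -1.45  1.74 -0.5   1.45 -1.17] 88.6
10 grip [ 1.64 -0.49 -1.46  2.1  -0.62  0.99 -1.11] 33.7 76.5
10 30 (0, 0.0) 164.9 0.01 [-0.2   1.2   1.01  0.84  0.28  2.05 -0.3 ]
10 30 (-0.03, 0) 417.8 0.0 [ 1.96 -0.47 -1.47  1.84  0.68  1.82 -0.34]
10 30 (0, 0.04) 436.1 0.0 [ 1.89 -0.49 -1.47  1.83  0.63  1.88 -0.35]
10 45 (0, 0.0) 160.5 0.01 [-0.07  0.94  0.29  0.95  0.86  2.05 -0.49]
10 45 (-0.03, 0) 151.3 0.03 [-0.07  0.86  0.25  1.08  0.87  2.02 -0.55]
10 45 (0, 0.04) 377.0 0.0 [ 1.8  -0.49 -1.47  1.87  0.69  1.7  -0.31]
10 60 (0, 0.0) 166.0 0.04 [ 0.17  0.76 -0.27  1.24  1.24  2.02 -0.61]
10 60 (-0.03, 0) 157.9 0.0 [ 0.28  0.72 -0.44  1.33  1.29  2.06 -0.67]
10 60 (0, 0.04) 169.9 0.01 [ 0.1   0.75 -0.25  1.24  1.19  2.05 -0.64]
10 75 (0, 0.0) 282.8 0.0 [ 1.72 -0.49 -1.47  1.98  0.84  1.25 -0.26]
10 75 (-0.03, 0) 153.7 0.02 [ 0.58  0.69 -0.87  1.58  1.55  2.04 -0.67]
10 75
[... 1875 characters left out ...]
.02 -0.63]
25 45 (0, 0.04) 0.1 0.04 [-0.03  0.81  0.16  0.98  0.72  2.02 -0.57]
25 60 (0, 0.0) 0.1 0.05 [ 0.4   0.72 -0.6   1.21  1.21  2.01 -0.61]
25 60 (-0.03, 0) 0.0 0.02 [ 0.52  0.7  -0.75  1.3   1.25  2.04 -0.66]
25 60 (0, 0.04) 0.0 0.01 [ 0.36  0.72 -0.62  1.22  1.19  2.05 -0.66]
25 75 (0, 0.0) 0.0 0.19 [ 0.58  0.62 -0.84  1.46  1.34  1.87 -0.57]
25 75 (-0.03, 0) 0.0 0.21 [ 0.62  0.56 -0.86  1.54  1.3   1.85 -0.59]
25 75 (0, 0.04) 0.1 0.13 [ 0.53  0.63 -0.86  1.46  1.32  1.93 -0.61]
25 90 (0, 0.0) 0.0 0.37 [ 0.74  0.48 -0.96  1.69  1.39  1.65 -0.49]
25 90 (-0.03, 0) 0.0 0.39 [ 0.79  0.41 -0.98  1.76  1.35  1.61 -0.5 ]
25 90 (0, 0.04) 0.0 0.36 [ 0.67  0.48 -0.97  1.69  1.36  1.7  -0.53]
```

```bash
cat > t2.py <<'E'
from plan import *
from kin import D
def seq(q,p1,T1,n):
    t,T=fk(q);return run(q,t,T,np.array(p1),T1,n)
H=np.array([.514,.0014,.098]);cur=manip.get_obs()['joint_pos']
def pour(q,tg,sx,yaw,l,p0,verbose=True):
    lip=np.array([.5746+l[0],-.349+l[1],.1]);p,T1=tool_for(lip+[0,0,.05],25,yaw,tg,sx);qq,m=seq(q,p,T1,24);ms=[m];mg=9
    for ph in range(25,90,5):
        p,T1=tool_for(lip,ph,yaw,tg,sx);qq,m=seq(qq,p,T1,1);ms.append(m);mg=min(mg,np.minimum(qq-LO,HI-qq).min())
    print("  pour",tg,sx,yaw,l,round(max(ms),1),round(mg,2),qq.round(2))
starts={"9.15":np.array(D[3][0])}
for via in ([.56,0,.15],[.6,0,.2],[.65,0,.2]):
    q,m=seq(cur,via,Ttool(25,0,-1),5);q,m2=seq(q,[.6,0,.2],Ttool(0,0,-1),5);print(via,q.round(2),round(m,1),round(m2,1))
    if m<1 and m2<1: starts["via%s"%via]=q
for k,q0 in starts.items():
  for tg in(15,20,25):
    T=Ttool(tg,0,-1);g=H+.0187*T[:,2]
    q,m=seq(q0,g+[0.02,0,.08],T,8);q,m2=seq(q,g,T,6);print(k,tg,"grip",q.round(2),round(m,1),round(m2,1))
    if m2>1:continue
    q,m=seq(q,g+[.04,0,.15],T,8)
    for yaw in(60,75,90):pour(q,tg,-1,yaw,(-.02,0),None)
E
python3 t2.py
```

```text
[0.56, 0, 0.15] [ 0.75  0.54 -1.13  1.53  0.49  1.39 -1.98] 0.0 0.0
[0.6, 0, 0.2] [ 0.73  0.52 -1.09  1.53  0.46  1.38 -1.96] 0.0 0.0
[0.65, 0, 0.2] [ 0.73  0.51 -1.08  1.53  0.46  1.37 -1.96] 0.0 0.0
9.15 15 grip [ 0.49  0.12 -0.62  2.11  0.16  0.68 -1.8 ] 0.0 0.0
  pour 15 -1 60 (-0.02, 0) 0.0 0.12 [ 0.16  0.68 -0.24  1.3   1.14  1.94 -0.62]
  pour 15 -1 75 (-0.02, 0) 0.0 0.3 [ 0.2   0.52 -0.32  1.57  1.23  1.76 -0.61]
  pour 15 -1 90 (-0.02, 0) 0.0 0.51 [ 0.28  0.35 -0.41  1.81  1.34  1.55 -0.59]
9.15 20 grip [ 0.5   0.07 -0.63  2.17  0.16  0.56 -1.8 ] 0.0 0.0
  pour 20 -1 60 (-0.02, 0) 0.0 0.17 [ 0.15  0.64 -0.2   1.3   1.05  1.89 -0.6 ]
  pour 20 -1 75 (-0.02, 0) 0.0 0.36 [ 0.18  0.48 -0.27  1.55  1.15  1.7  -0.57]
  pour 20 -1 90 (-0.02, 0) 0.0 0.58 [ 0.26  0.32 -0.36  1.79  1.25  1.48 -0.52]
9.15 25 grip [ 0.52  0.03 -0.64  2.24  0.16  0.45 -1.81] 0.0 0.0
  pour 25 -1 60 (-0.02, 0) 0.0 0.23 [ 0.13  0.61 -0.14  1.3   0.96  1.83 -0.57]
  pour 25 -1 75 (-0.02, 0) 0.0 0.42 [ 0.15  0.44 -0.21  1.54  1.06  1.64 -0.52]
  pour 25 -1 90 (-0.02, 0) 0.0 0.59 [ 0.22  0.28 -0.29  1.77  1.1
[... 2175 characters left out ...]
 (-0.02, 0) 0.0 0.31 [ 0.71  0.51 -0.97  1.78  1.53  1.75 -0.59]
via[0.65, 0, 0.2] 20 grip [ 1.07  0.19 -1.23  2.16  0.39  0.6  -1.98] 0.0 0.0
  pour 20 -1 60 (-0.02, 0) 0.0 0.02 [ 0.4   0.71 -0.6   1.28  1.25  2.04 -0.65]
  pour 20 -1 75 (-0.02, 0) 0.0 0.15 [ 0.58  0.61 -0.84  1.53  1.39  1.91 -0.61]
  pour 20 -1 90 (-0.02, 0) 0.0 0.37 [ 0.74  0.47 -0.97  1.76  1.44  1.68 -0.55]
via[0.65, 0, 0.2] 25 grip [ 1.19  0.14 -1.32  2.22  0.39  0.48 -1.98] 0.0 0.0
  pour 25 -1 60 (-0.02, 0) 0.0 0.06 [ 0.44  0.69 -0.64  1.28  1.21  2.   -0.64]
  pour 25 -1 75 (-0.02, 0) 0.0 0.25 [ 0.54  0.54 -0.74  1.52  1.26  1.81 -0.57]
  pour 25 -1 90 (-0.02, 0) 0.0 0.48 [ 0.68  0.39 -0.86  1.74  1.31  1.58 -0.49]
```

```bash
python3 -m crank '[[[0.2,0,0.2,0,0.3,0,45],[0.25,0,0.25,0,0.7,0,45],[0.25,0,0.25,0,1,0,45],[0.2,0,0.25,0,1,0,45],[0.17,0,0.25,0,1,0,45],[0,0,0,0,1,0,45],[0,0,0,0,1,0,45],[0,0,0,0,1,0,45]]]'; python3 - <<'E'
from h import *
o=manip.get_obs();print(o['joint_pos'].round(3),o['position'],R.from_quat(o['ee_rot']).as_matrix().round(3))
E
```

```text
clock: 12.38
position: [0.5272, 0.0023, 0.2372]
ee_rot: [-0.702, 0.704, -0.077, 0.075]
ft_force: [0.1, 1.1, -0.5]
grip_width: 0.528
[ 1.759 -0.5   -1.466  1.84  -0.596  1.188 -1.137] [0.52715845 0.00228565 0.23715282] [[-0.003 -0.977  0.213]
 [-1.     0.002 -0.002]
 [ 0.002 -0.213 -0.977]]
```

```bash
cat > esc.py <<'E'
from plan import *
def seq(q,p1,T1,n):
    t,T=fk(q);rv=R.from_matrix(T1@T.T).as_rotvec();mm=9;e=0
    for k in range(1,n+1):
        a=k/n;q,x,d=ik(q,t+(np.array(p1)-t)*a,R.from_rotvec(rv*a).as_matrix()@T,n=15);e=max(e,x*1000,d);mm=min(mm,np.minimum(q-LO,HI-q)[[1,2,3,4,5,6]].min())
    return q,e,mm
cur=manip.get_obs()['joint_pos'];out=[]
for x in(.5,.6,.7):
 for y in(-.2,0,.2):
  for z in(.2,.3):
   for tau in(-30,0,20):
    for yaw in(-60,-30,0,30,60):
     q,e,mm=seq(cur,[x,y,z],Ttool(tau,yaw,-1),8)
     if e<2:
       m=np.minimum(q-LO,HI-q).min();out.append((m,mm,x,y,z,tau,yaw,q.round(2)))
out.sort(key=lambda r:-r[0])
for r in out[:12]:print(r)
print()
out.sort(key=lambda r:-r[1])
for r in out[:12]:print(r)
E
python3 esc.py
```

```text
(np.float64(0.2085603277006638), np.float64(0.027478675999353497), 0.5, -0.2, 0.3, 20, 0, array([ 1.87, -0.25, -1.26,  1.81, -0.48,  1.15, -0.85]))
(np.float64(0.18759416567986187), np.float64(0.020186486501172718), 0.5, 0, 0.2, 20, 30, array([ 1.51, -0.26, -1.28,  2.02, -0.58,  0.99, -0.57]))
(np.float64(0.17589127161325813), np.float64(0.027301859563170883), 0.5, 0, 0.3, 20, 60, array([ 1.51, -0.07, -1.29,  1.76, -0.42,  1.31, -0.22]))
(np.float64(0.1649075346674116), np.float64(0.03296394220215926), 0.5, 0, 0.3, 20, 30, array([ 1.41, -0.34, -1.1 ,  1.87, -0.59,  1.23, -0.6 ]))
(np.float64(0.02948219461818269), np.float64(0.006656303622386339), 0.5, 0.2, 0.2, 20, 30, array([ 1.32, -0.45, -1.44,  1.98, -0.7 ,  0.98, -0.9 ]))
(np.float64(0.026966246402202687), np.float64(0.026966246402202687), 0.5, 0.2, 0.3, 20, 60, array([ 1.34, -0.22, -1.44,  1.76, -0.52,  1.22, -0.51]))
(np.float64(0.011429089523095126), np.float64(0.008483113219365068), 0.5, 0.2, 0.3, 20, 30, array([ 1.24, -0.49, -1.26,  1.83, -0.67,  1.2 , -0.94]))
(np.float64(0.008620012074799899), np.float64(0.0026218510497981
[... 1759 characters left out ...]
798174), 0.5, -0.2, 0.3, 20, 30, array([ 1.88,  0.14, -1.46,  1.71, -0.16,  1.21, -0.58]))
(np.float64(0.00040397897267457905), np.float64(0.0003413032461151433), 0.5, 0, 0.2, 20, 0, array([ 1.48, -0.5 , -1.26,  2.06, -0.67,  0.97, -1.08]))
(np.float64(0.00033245166104073354), np.float64(0.00033245166104073354), 0.5, 0, 0.3, 20, 0, array([ 1.39, -0.5 , -1.09,  1.91, -0.58,  1.17, -1.14]))
(np.float64(0.0008302914597044797), np.float64(0.00018385021886002662), 0.5, -0.2, 0.2, 20, -30, array([ 2.02, -0.5 , -1.43,  1.98, -0.62,  0.94, -1.28]))
(np.float64(0.003929053250256331), np.float64(1.6229589343941253e-05), 0.5, -0.2, 0.3, 20, -30, array([ 1.93, -0.5 , -1.26,  1.83, -0.56,  1.15, -1.32]))
```

```bash
cat > esc2.py <<'E'
from plan import *
from multiprocessing import Pool
def seq(q,p1,T1,n):
    t,T=fk(q);rv=R.from_matrix(T1@T.T).as_rotvec();mm=9;e=0;dm=0
    for k in range(1,n+1):
        a=k/n;q0=q;q,x,d=ik(q,t+(np.array(p1)-t)*a,R.from_rotvec(rv*a).as_matrix()@T,n=8);e=max(e,x*1000,d);mm=min(mm,np.minimum(q-LO,HI-q).min());dm=max(dm,abs(q-q0).max())
        if e>3:break
    return q,e,mm,dm
cur=manip.get_obs()['joint_pos']
def score(q):return np.minimum(q-LO,HI-q).min()-.6*abs(q[2])-.2*abs(min(q[4],0))
def job(seed):
    rng=np.random.default_rng(seed);best=None;import time;t0=time.time()
    while time.time()-t0<240:
        q=cur;path=[];mn=9
        for k in range(rng.integers(1,4)):
            w=(rng.uniform(.42,.72),rng.uniform(-.45,.35),rng.uniform(.22,.4),rng.uniform(-35,35),rng.uniform(-90,120))
            T=Ttool(w[3],w[4],-1)
            q,e,mm,dm=seq(q,w[:3],T,10);path.append([round(float(v),2) for v in w]);mn=min(mn,mm)
            if e>2 or dm>.5:break
        else:
            q,e,mm,dm=seq(q,[.56,0,.25],Ttool(10,0,-1),12)
            if e<2 and dm<.5:
                sc=score(q)+.5*min(mn,.03)
                if best is None or sc>best[0]:best=(sc,mn,path,q.round(2))
    return best
if __name__=="__main__":
    with Pool(4) as P:
        for b in sorted(P.map(job,range(4)),key=lambda b:-b[0] if b else 9):print(b)
E
python3 esc2.py
```

```text
(np.float64(0.5329176519059274), np.float64(0.0), [[0.43, -0.15, 0.29, 32.45, -22.44], [0.72, 0.1, 0.29, -16.05, -46.8], [0.49, 0.25, 0.35, 9.46, -14.32]], array([-0.06,  0.05, -0.03,  1.76,  0.02,  1.15, -1.67]))
(np.float64(0.5120112664338021), np.float64(0.004203829167257922), [[0.5, -0.41, 0.26, 32.38, -14.84], [0.58, 0.2, 0.24, -21.53, -49.21]], array([-0.15,  0.05,  0.06,  1.77,  0.01,  1.15, -1.66]))
(np.float64(0.49513546330056213), np.float64(0.0), [[0.42, 0.26, 0.25, 20.55, 12.68], [0.6, -0.11, 0.29, 31.92, 99.34], [0.58, -0.0, 0.38, -9.35, -59.12]], array([-0.18,  0.05,  0.09,  1.77,  0.01,  1.15, -1.66]))
(np.float64(0.45884750148588027), np.float64(0.0), [[0.43, 0.02, 0.24, 18.85, -13.65], [0.53, -0.39, 0.3, -16.05, 74.06], [0.6, 0.06, 0.38, -23.01, -49.63]], array([ 0.07,  0.06, -0.17,  1.76,  0.03,  1.15, -1.68]))
```

```bash
cat > go.py <<'E'
import sys
from plan import *
# usage: go.py x y z tau yaw [sx]  -> total units from the current measured pose
a=[float(v) for v in sys.argv[1:]];o=manip.get_obs();T=R.from_quat(o['ee_rot']).as_matrix()
T1=Ttool(a[3],a[4],-1);print("shift units",((np.array(a[:3])-o['position'])/.06).round(2),"turn units",(np.degrees(R.from_matrix(T1@T.T).as_rotvec())/5).round(2))
E
cat > st.py <<'E'
from h import *
o=manip.get_obs();M=R.from_quat(o['ee_rot']).as_matrix();z=M[:,2];
yaw=np.degrees(np.arctan2(-M[0,0],M[1,0]));sx=-1
yaw=np.degrees(np.arctan2(M[0,0],-M[1,0]))  # scoop y = -tool x
nose=np.array([np.cos(np.radians(yaw)),np.sin(np.radians(yaw)),0])
print("q",o['joint_pos'].round(2),"p",o['position'].round(4),"yaw %.1f tau %.1f roll %.1f"%(yaw,np.degrees(np.arctan2(z@nose,-z[2])),np.degrees(np.arcsin(M[2,0]))),"F",o['ft_force'].round(2),"w",round(o['grip_width']*85.4,1))
E
python3 st.py; python3 go.py .5 -.41 .26 32 -15
```

```text
q [ 1.76 -0.5  -1.47  1.84 -0.6   1.19 -1.14] p [0.5272 0.0023 0.2372] yaw -0.1 tau 12.3 roll 0.1 F [ 0.15  1.12 -0.49] w 45.1
shift units [-0.45 -6.87  0.38] turn units [-0.5  -3.92 -2.94]
```

```bash
python3 -m crank '[[[-0.06,-0.86,0.05,-0.06,-0.49,-0.37,45],[-0.06,-0.86,0.05,-0.06,-0.49,-0.37,45],[-0.06,-0.86,0.05,-0.06,-0.49,-0.37,45],[-0.06,-0.86,0.05,-0.06,-0.49,-0.37,45],[-0.06,-0.86,0.05,-0.06,-0.49,-0.37,45],[-0.06,-0.86,0.05,-0.06,-0.49,-0.37,45],[-0.06,-0.86,0.05,-0.06,-0.49,-0.37,45],[-0.06,-0.86,0.05,-0.06,-0.49,-0.37,45]]]'; python3 st.py;python3 - <<'E'
import sys;sys.path.insert(0,'.')
exec(open('esc2.py').read().split("if __name__")[0])
for w in ([.58,.2,.24,-21,-49],[.58,.1,.25,-15,-30],[.58,.2,.24,-21,-30],[.58,0,.25,10,0]):
    q,e,mm,dm=seq(cur,w[:3],Ttool(w[3],w[4],-1),10);q2,e2,mm2,dm2=seq(q,[.56,0,.25],Ttool(10,0,-1),12);print(w,q.round(2),round(e,1),round(mm,3),round(dm,2),q2.round(2),round(e2,1),round(mm2,3))
E
python3 go.py .58 .2 .24 -21 -49
```

```text
clock: 13.38
position: [0.4985, -0.4047, 0.2588]
ee_rot: [-0.586, 0.763, -0.215, 0.167]
ft_force: [0.1, -0.2, 1.6]
grip_width: 0.527
q [ 1.97  0.26 -1.36  1.8   0.05  0.77 -1.17] p [ 0.4985 -0.4047  0.2588] yaw -14.9 tau 31.6 roll -0.2 F [ 0.11 -0.24  1.62] w 45.0
[0.58, 0.2, 0.24, -21, -49] [-0.3   0.43  0.1   1.36 -0.36  1.54 -2.59] 0.0 0.014 0.49 [-0.19  0.05  0.11  1.77  0.01  1.15 -1.66] 0.0 0.086
[0.58, 0.1, 0.25, -15, -30] [ 0.55  0.64 -1.11  1.31  0.34  1.66 -2.59] 0.0 0.007 0.18 [ 1.14  0.32 -1.43  1.71  0.39  1.22 -1.93] 0.0 0.045
[0.58, 0.2, 0.24, -21, -30] [ 0.13  0.58 -0.62  1.22  0.03  1.65 -2.54] 0.0 0.06 0.27 [ 0.53  0.09 -0.65  1.73  0.08  1.16 -1.71] 0.0 0.117
[0.58, 0, 0.25, 10, 0] [ 1.01  0.33 -1.3   1.67  0.38  1.23 -1.92] 0.1 0.012 0.16 [ 1.1   0.27 -1.35  1.71  0.32  1.21 -1.88] 0.0 0.124
shift units [ 1.36 10.08 -0.31] turn units [ 5.61  9.07 -6.31]
```

```bash
python3 go.py .58 .2 .24 -21 -30; python3 - <<'E'
exec(open('esc2.py').read().split("if __name__")[0])
import itertools
out=[]
for w in itertools.product((.5,.58,.66),(0,.1,.2),(.25,.35),(-30,-15,0),(-45,-30,-15)):
    q,e,mm,dm=seq(cur,w[:3],Ttool(w[3],w[4],-1),12)
    if e>1 or dm>.35:continue
    q2,e2,mm2,dm2=seq(q,[.56,0,.25],Ttool(10,0,-1),12)
    if e2<1:out.append((score(q2)+min(mm,.06),w,round(mm,3),round(dm,2),q.round(2),q2.round(2)))
out.sort(key=lambda r:-r[0])
for o in out[:10]:print(o)
E
```

```text
shift units [ 1.36 10.08 -0.31] turn units [ 3.99  9.76 -2.79]
(np.float64(0.47340713681818897), (0.66, 0.2, 0.25, 0, -30), np.float64(0.061), np.float64(0.32), array([-0.19,  0.48, -0.26,  1.22,  0.12,  1.45, -2.53]), array([ 0.15,  0.06, -0.25,  1.75,  0.04,  1.15, -1.68]))
(np.float64(0.4682505414391091), (0.66, 0.1, 0.25, -15, -45), np.float64(0.079), np.float64(0.3), array([ 0.  ,  0.56, -0.19,  1.13, -0.11,  1.61, -2.52]), array([ 0.16,  0.06, -0.26,  1.75,  0.04,  1.15, -1.68]))
(np.float64(0.4602706998620439), (0.66, 0.2, 0.25, -30, -45), np.float64(0.011), np.float64(0.32), array([-0.08,  0.73, -0.16,  0.94, -0.33,  1.77, -2.59]), array([ 0.09,  0.06, -0.18,  1.75,  0.03,  1.15, -1.68]))
(np.float64(0.39642446344443083), (0.58, 0.2, 0.25, -30, -45), np.float64(0.004), np.float64(0.3), array([ 0.01,  0.54, -0.28,  1.24, -0.3 ,  1.65, -2.6 ]), array([ 0.19,  0.07, -0.29,  1.75,  0.04,  1.16, -1.68]))
(np.float64(0.36403524006067595), (0.5, 0.2, 0.25, -30, -45), np.float64(0.007), np.float64(0.32), array([ 0.09,  0.38, -0.37,  1.48, -0.32,  1.58, -2.59]), array([ 0.25,  0.07, -
[... 404 characters left out ...]
 array([ 0.49,  0.09, -0.61,  1.74,  0.08,  1.16, -1.71]))
(np.float64(0.26473776693990714), (0.66, 0, 0.25, 0, -45), np.float64(0.044), np.float64(0.3), array([ 0.27,  0.44, -0.49,  1.31,  0.2 ,  1.44, -2.56]), array([ 0.5 ,  0.09, -0.62,  1.74,  0.08,  1.16, -1.71]))
(np.float64(0.24853282312865516), (0.58, 0.2, 0.35, -30, -30), np.float64(0.025), np.float64(0.29), array([ 0.09,  0.64, -0.59,  0.93, -0.1 ,  1.96, -2.57]), array([ 0.49,  0.09, -0.61,  1.74,  0.08,  1.16, -1.71]))
(np.float64(0.2437921345872739), (0.58, 0.1, 0.35, -30, -45), np.float64(0.001), np.float64(0.34), array([ 0.27,  0.53, -0.5 ,  1.07, -0.2 ,  1.88, -2.6 ]), array([ 0.46,  0.09, -0.57,  1.74,  0.07,  1.16, -1.71]))
```

```bash
python3 go.py .66 .1 .25 -15 -45
```

```text
shift units [ 2.69  8.41 -0.15] turn units [ 4.66  8.18 -5.66]
```

```bash
python3 -m crank '[[[0.225,0.7,-0.01,0.39,0.68,-0.47,45],[0.225,0.7,-0.01,0.39,0.68,-0.47,45],[0.225,0.7,-0.01,0.39,0.68,-0.47,45],[0.225,0.7,-0.01,0.39,0.68,-0.47,45],[0.225,0.7,-0.01,0.39,0.68,-0.47,45],[0.225,0.7,-0.01,0.39,0.68,-0.47,45]]]'; python3 st.py; python3 -m crank '[[[0.225,0.7,-0.01,0.39,0.68,-0.47,45],[0.225,0.7,-0.01,0.39,0.68,-0.47,45],[0.225,0.7,-0.01,0.39,0.68,-0.47,45],[0.225,0.7,-0.01,0.39,0.68,-0.47,45],[0.225,0.7,-0.01,0.39,0.68,-0.47,45],[0.225,0.7,-0.01,0.39,0.68,-0.47,45]]]'; python3 st.py; python3 go.py .55 0.0014 .20 12 0;python3 - <<'E'
exec(open('esc2.py').read().split("if __name__")[0])
H=np.array([.514,.0014,.098])
for tg in(20,25):
    T=Ttool(tg,0,-1);g=H+.0187*T[:,2]
    q,e,mm,dm=seq(cur,[.55,0,.2],Ttool(12,0,-1),12);q2,e2,mm2,dm2=seq(q,g,T,12);print(q.round(2),e,mm,dm,q2.round(2),e2,mm2)
E
```

```text
clock: 14.12
position: [0.5802, -0.1498, 0.2563]
ee_rot: [-0.497, 0.864, -0.049, 0.059]
ft_force: [0.3, -0.0, 0.6]
grip_width: 0.529
q [ 1.13  0.35 -1.16  1.59  0.36  1.26 -2.17] p [ 0.5802 -0.1498  0.2563] yaw -30.0 tau 8.3 roll -3.0 F [ 0.33 -0.02  0.56] w 45.1
clock: 14.88
position: [0.6569, 0.0895, 0.2506]
ee_rot: [-0.386, 0.914, 0.113, -0.047]
ft_force: [0.3, -1.6, -2.0]
grip_width: 0.527
q [ 0.22  0.59 -0.54  1.13  0.08  1.61 -2.6 ] p [0.6569 0.0895 0.2506] yaw -44.2 tau -14.1 roll -0.1 F [ 0.27 -1.57 -2.03] w 45.0
shift units [-1.78 -1.47 -0.84] turn units [-2.04 -4.94  8.69]
[ 0.54  0.08 -0.66  1.86  0.09  1.01 -1.72] 0.002047344407577544 0.06068757482397302 0.09667745674335015 [ 0.54  0.08 -0.66  2.17  0.16  0.57 -1.81] 0.0001551080408687999 0.2468458589851079
[ 0.54  0.08 -0.66  1.86  0.09  1.01 -1.72] 0.002047344407577544 0.06068757482397302 0.09667745674335015 [ 0.55  0.03 -0.67  2.24  0.16  0.45 -1.82] 0.0009952052573438876 0.17935875213244934
```

```bash
python3 -m crank '[[[-0.18,-0.15,-0.08,-0.2,-0.49,0.87,45],[-0.18,-0.15,-0.08,-0.2,-0.49,0.87,45],[-0.18,-0.15,-0.08,-0.2,-0.49,0.87,45],[-0.18,-0.15,-0.08,-0.2,-0.49,0.87,45],[-0.18,-0.15,-0.08,-0.2,-0.49,0.87,45],[-0.18,-0.15,-0.08,-0.2,-0.49,0.87,45],[-0.18,-0.15,-0.08,-0.2,-0.49,0.87,45],[-0.18,-0.15,-0.08,-0.2,-0.49,0.87,45]]]'; python3 -m crank '[[[-0.18,-0.15,-0.08,-0.2,-0.49,0.87,45],[-0.18,-0.15,-0.08,-0.2,-0.49,0.87,45],[0,0,0,0,0,0,45]]]'; python3 st.py;  python3 go.py .526 0.0014 .14 24 -0.2; python3 go.py .522 0.0014 .081 24 -0.2
```

```text
clock: 15.88
position: [0.5699, 0.016, 0.2126]
ee_rot: [-0.651, 0.757, -0.035, 0.05]
ft_force: [0.0, -0.5, 0.8]
grip_width: 0.531
clock: 16.25
position: [0.5477, -0.0025, 0.2028]
ee_rot: [0.704, -0.703, 0.072, -0.072]
ft_force: [1.0, -0.0, -0.2]
grip_width: 0.527
q [ 0.56  0.08 -0.67  1.85  0.08  1.02 -1.71] p [ 0.5477 -0.0025  0.2028] yaw 0.1 tau 11.7 roll -0.0 F [ 1.   -0.04 -0.16] w 45.0
shift units [-0.36  0.06 -1.05] turn units [-0.01 -2.46 -0.06]
shift units [-0.43  0.06 -2.03] turn units [-0.01 -2.46 -0.06]
```

```bash
python3 -m crank '[[[-0.1,0.03,-0.2,0,-0.5,-0.04,45],[-0.1,0.03,-0.25,0,-0.5,0,45],[-0.1,0,-0.3,0,-0.5,0,45],[-0.1,0,-0.3,0,-0.5,0,45],[-0.08,0,-0.3,0,-0.46,0,45],[0,0,-0.3,0,0,0,45],[0,0,-0.2,0,0,0,45],[0,0,0,0,0,0,45]]]'; python3 st.py;python3 - <<'E'
from h import *
q,d=manip.camera("side")
cv2.imwrite("pics/b5.png",cv2.resize(q[130:310,170:380],None,fx=3,fy=3))
E
python3 go.py .519 0.0014 .084 24 -0.2
```

```text
clock: 17.25
position: [0.5201, 0.0029, 0.0911]
ee_rot: [-0.692, 0.692, -0.145, 0.148]
ft_force: [1.3, -0.2, -0.3]
grip_width: 0.527
q [ 0.58  0.02 -0.69  2.22  0.11  0.49 -1.77] p [0.5201 0.0029 0.0911] yaw 0.0 tau 23.9 roll -0.3 F [ 1.27 -0.2  -0.31] w 45.0
shift units [-0.03 -0.02 -0.13] turn units [-0.05 -0.01 -0.05]
```

View pics/b5.png

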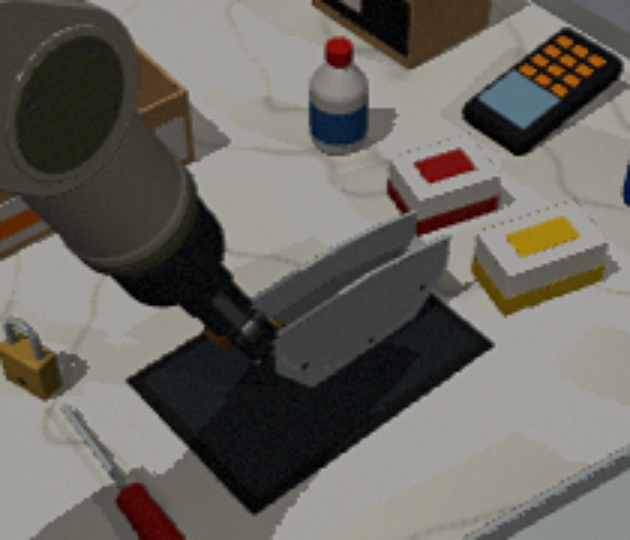

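```bash
python3 -m crank '[[[-0.03,-0.02,-0.13,-0.05,0,-0.04,45],[0,0,0,0,0,0,45],[0,0,0,0,0,0,12],[0,0,0,0,0,0,12],[0,0,0,0,0,0,12],[0,0,0,0,0,0,12],[0,0,0,0,0,0,12],[0,0,0,0,0,0,12]]]' 115; python3 st.py
```

```text
clock: 18.3
position: [0.5185, 0.0012, 0.084]
ee_rot: [-0.691, 0.692, -0.148, 0.147]
ft_force: [-3.0, 1.6, 5.8]
grip_width: 0.218
q [ 0.57  0.03 -0.69  2.23  0.15  0.48 -1.8 ] p [0.5185 0.0012 0.084 ] yaw -0.1 tau 24.0 roll 0.1 F [-2.96  1.58  5.76] w 18.6
```

```bash
python3 -m crank '[[[0,0,0.1,0,0,0,12],[0,0,0.2,0,0,0,12],[0,0,0.3,0,0,0,12],[0,0,0,0,0,0,12]]]'; python3 st.py;python3 - <<'E'
from h import *
q,d=manip.camera("side")
cv2.imwrite("pics/b6.png",cv2.resize(q[130:310,170:380],None,fx=3,fy=3))
E
```

```text
clock: 18.8
position: [0.5181, 0.0007, 0.12]
ee_rot: [-0.691, 0.692, -0.148, 0.146]
ft_force: [-0.2, -0.1, -5.8]
grip_width: 0.217
q [ 0.59 -0.05 -0.69  2.2   0.03  0.56 -1.7 ] p [0.5181 0.0007 0.12  ] yaw -0.1 tau 24.0 roll 0.1 F [-0.23 -0.12 -5.81] w 18.5
```

View pics/b6.png

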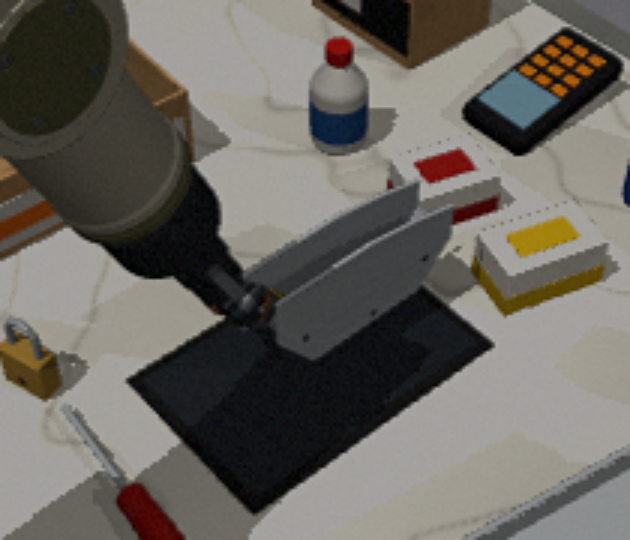

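```bash
cat > pour.py <<'E'
from plan import *
OFF=np.array([-.1975,0,.042]); TG=24.
def tf(corner,phi,yaw=90.):
    Rc=(R.from_euler('z',yaw,degrees=True)*R.from_euler('y',phi,degrees=True)).as_matrix()
    return np.array(corner)+Rc@OFF, Ttool(TG-phi,yaw,-1)
E
python3 - <<'E'
exec(open('esc2.py').read().split("cur=manip")[0])
from pour import *
cur=manip.get_obs()['joint_pos']
for yaw in(75,90,100):
    C=np.array([.555,-.375,.108])
    q,e,mm,dm=seq(cur,[.55,-.05,.25],Ttool(TG,0,-1),8)
    p,T=tf(C+[0,0,.08],0,yaw);q,e2,mm2,dm2=seq(q,p,T,20);print(yaw,p,q.round(2),e,e2,mm2,dm2)
    p,T=tf(C,25,yaw);q,e3,mm3,dm3=seq(q,p,T,8);mm=9;ee=0
    for ph in range(26,90,2):
        p,T=tf(C,ph,yaw);q,e4,m4,d4=seq(q,p,T,1);mm=min(mm,m4);ee=max(ee,e4)
    print(q.round(2),ee,mm)
E
```

```text
75 [ 0.50388324 -0.56577035  0.23      ] [ 0.99  0.9  -0.18  0.65 -0.21  1.83  0.57] 0.0015591060870701725 0.020509557672060873 0.22829009486039364 0.1713064228255261
[ 0.03  0.46 -0.05  1.54  1.07  1.62 -0.5 ] 0.0001559008666530618 0.4441772978646865
90 [ 0.555  -0.5725  0.23  ] [ 0.9   1.06 -0.23  0.39 -0.14  1.98  0.72] 0.0015591060870701725 25.372102332703577 0.08406502487308365 0.2222879002214072
[ 0.1   0.28 -0.14  1.78  1.19  1.41 -0.47] 0.0003008043639134175 0.584036952536455
100 [ 0.58929552 -0.56949953  0.23      ] [ 0.84  1.09 -0.26  0.33 -0.1   2.01  0.74] 0.0015591060870701725 26.41620565846784 0.04934224107182761 0.24977158158419394
[ 0.19  0.17 -0.22  1.93  1.26  1.25 -0.43] 0.0004914266104606327 0.4936828131967037
```

```bash
python3 - <<'E'
exec(open('esc2.py').read().split("cur=manip")[0])
from pour import *
cur=manip.get_obs()['joint_pos']
for yaw,C in((80,[.545,-.37,.108]),(85,[.55,-.36,.108]),(75,[.54,-.37,.108])):
    C=np.array(C)
    q,e,mm,dm=seq(cur,[.55,-.05,.25],Ttool(TG,0,-1),8)
    p,T=tf(C+[0,0,.06],20,yaw);t0,T0=fk(q);print("units",(p-[.55,-.05,.25])/.06,np.degrees(R.from_matrix(T@Ttool(TG,0,-1).T).as_rotvec())/5)
    q,e2,mm2,dm2=seq(q,p,T,20);print(yaw,p,q.round(2),round(e2,2),round(mm2,3),round(dm2,2))
    mm=9;ee=0
    for ph in range(20,90,2):
        p,T=tf(C,ph,yaw);q,e4,m4,d4=seq(q,p,T,3 if ph==20 else 1);mm=min(mm,m4);ee=max(ee,e4)
        if ph in(20,50,70):print(ph,q.round(2))
    print(q.round(2),ee,mm)
E
```

```text
units [-0.57888022 -8.14371938  0.41693447] [-2.79053989  3.32563594 15.82593814]
80 [ 0.51526719 -0.53862316  0.27501607] [ 0.91  0.65 -0.26  0.92  0.1   1.62  0.52] 0.0 0.4 0.15
20 [ 0.92  0.67 -0.26  1.03  0.1   1.5   0.52]
50 [ 0.6   0.36 -0.21  1.39  0.53  1.32  0.12]
70 [ 0.36  0.31 -0.22  1.55  0.89  1.4  -0.24]
[ 0.16  0.39 -0.23  1.64  1.15  1.59 -0.52] 0.0004433535754948943 0.4663827331497239
units [-0.2487199  -8.0095481   0.41693447] [-2.96465381  3.2353519  16.81338725]
85 [ 0.53507681 -0.53057289  0.27501607] [ 0.88  0.68 -0.28  0.88  0.12  1.64  0.58] 0.0 0.403 0.15
20 [ 0.9   0.69 -0.28  0.99  0.12  1.52  0.58]
50 [ 0.61  0.35 -0.24  1.4   0.53  1.29  0.18]
70 [ 0.38  0.28 -0.25  1.6   0.9   1.35 -0.2 ]
[ 0.18  0.34 -0.27  1.71  1.18  1.54 -0.51] 0.0005051632042325543 0.4603221574958818
units [-0.90526913 -8.08983525  0.41693447] [-2.61637111  3.40972121 14.83817789]
75 [ 0.49568385 -0.53539012  0.27501607] [ 0.92  0.61 -0.24  0.99  0.07  1.59  0.46] 0.0 0.398 0.14
20 [ 0.93  0.62 -0.24  1.09  0.08  1.47  0.46]
50 [ 0.6   0.36 -0.2   1.39  0.53  1.36  0.05]
70 [ 0.35  0.34 -0.21  1.51  0.87  1.47 -0.29]
[ 0.15  0.44 -0.21  1.58  1.11  1.66 -0.54] 0.00036442330267462517 0.400170162777455
```

```bash
python3 -m crank '[[[0.05,-0.05,0.25,0,0,0,12],[0.08,-0.1,0.4,0,0,0,12],[0.1,-0.15,0.4,0,0,0,12],[0.1,-0.15,0.4,0,0,0,12],[0.1,-0.2,0.4,0,0,0,12],[0.1,-0.2,0.3,0,0,0,12],[-0.03,-0.3,0.02,-0.1,0.1,0.4,12],[-0.03,-0.41,0.02,-0.14,0.17,0.8,12]]]'; python3 st.py; python3 -m crank '[[[-0.03,-0.41,0.02,-0.14,0.17,0.8,12],[-0.03,-0.41,0.02,-0.14,0.17,0.8,12],[-0.03,-0.41,0.02,-0.14,0.17,0.8,12],[-0.03,-0.41,0.02,-0.14,0.17,0.8,12],[-0.03,-0.41,0.02,-0.14,0.17,0.8,12],[-0.03,-0.41,0.02,-0.14,0.17,0.8,12],[-0.03,-0.41,0.02,-0.14,0.17,0.8,12],[-0.03,-0.41,0.02,-0.14,0.17,0.8,12]]]'; python3 st.py; python3 go.py .5153 -.5386 .275 4 80
```

```text
clock: 19.85
position: [0.5462, -0.0927, 0.2513]
ee_rot: [0.731, -0.654, 0.138, -0.139]
ft_force: [0.8, -0.5, -4.7]
grip_width: 0.216
q [ 0.66 -0.09 -0.5   1.93 -0.16  0.9  -1.23] p [ 0.5462 -0.0927  0.2513] yaw 6.1 tau 22.6 roll 1.2 F [ 0.85 -0.52 -4.69] w 18.4
clock: 20.85
position: [0.5317, -0.2909, 0.2606]
ee_rot: [0.895, -0.427, 0.084, -0.097]
ft_force: [0.8, -0.4, -5.4]
grip_width: 0.219
q [ 0.81  0.19 -0.31  1.6  -0.16  1.2  -0.33] p [ 0.5317 -0.2909  0.2606] yaw 38.5 tau 14.3 roll 3.8 F [ 0.85 -0.35 -5.38] w 18.7
shift units [-0.27 -4.13  0.24] turn units [-1.4   1.74  8.21]
```

```bash
python3 -m crank '[[[-0.03,-0.41,0.02,-0.14,0.17,0.82,12],[-0.03,-0.41,0.02,-0.14,0.17,0.82,12],[-0.03,-0.41,0.02,-0.14,0.17,0.82,12],[-0.03,-0.41,0.02,-0.14,0.17,0.82,12],[-0.03,-0.41,0.02,-0.14,0.17,0.82,12],[-0.03,-0.41,0.02,-0.14,0.17,0.82,12],[-0.03,-0.41,0.02,-0.14,0.17,0.82,12],[-0.03,-0.41,0.02,-0.14,0.17,0.82,12]]]'; python3 -m crank '[[[-0.03,-0.41,0.02,-0.14,0.17,0.82,12],[-0.03,-0.4,0.02,-0.14,0.17,0.82,12],[0,0,0,0,0,0,12]]]'; python3 st.py; python3 go.py .5153 -.5386 .275 4 80
python3 - <<'E'
from h import *
F=[]
for n in("side","top","top","top","top"):
    p,d=manip.camera(n);F.append(manip.get_obs()['ft_force']);
    if len(F)<3:cv2.imwrite(f"pics/{n}7.png",p);np.save(n+"7.npy",d)
print(np.array(F).round(2),np.mean(F,0))
p=cv2.imread("pics/top7.png");q=cv2.imread("pics/side7.png")
cv2.imwrite("pics/b7.png",np.hstack([p[120:420,250:560],q[120:420,200:560]]))
E
```

```text
clock: 21.85
position: [0.5173, -0.4879, 0.27]
ee_rot: [0.986, -0.158, 0.021, -0.048]
ft_force: [0.9, 0.0, -4.8]
grip_width: 0.218
clock: 22.22
position: [0.5131, -0.5372, 0.2713]
ee_rot: [0.995, -0.089, 0.004, -0.035]
ft_force: [0.2, 0.5, -5.3]
grip_width: 0.219
q [ 0.91  0.65 -0.26  0.94  0.09  1.61  0.52] p [ 0.5131 -0.5372  0.2713] yaw 79.7 tau 4.1 roll 0.1 F [ 0.2   0.45 -5.33] w 18.7
shift units [ 0.04 -0.02  0.06] turn units [-0.01  0.03  0.05]
[[ 0.16  0.84 -5.75]
 [ 0.35 -0.13 -5.66]
 [-0.66  0.04 -4.8 ]
 [-0.13 -0.11 -5.99]
 [-0.5  -0.4  -5.59]] [-0.1553852   0.04559389 -5.5597756 ]
```

View pics/b7.png

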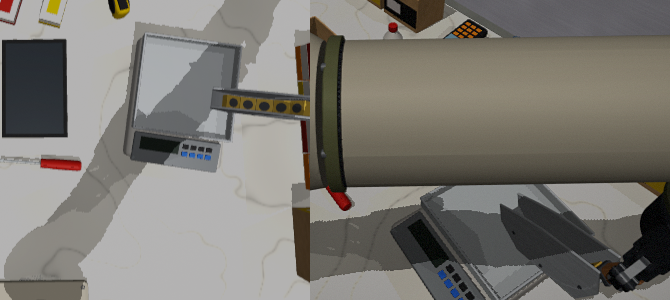

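```bash
python3 - <<'E'
from h import *
from pour import tf
P=cloud("top",np.load("top7.npy"));Pm=P[175:260,440:560].reshape(-1,3)
Q=Pm[(Pm[:,2]>.12)&(Pm[:,2]<.4)]
print(len(Q),Q.min(0),Q.max(0))
# along yaw 80 direction
n=np.array([np.cos(np.radians(79.7)),np.sin(np.radians(79.7))]);s=Q[:,:2]@n
top=Q[np.argsort(-s)[:12]];print("nose",top.round(3))
for a in np.arange(s.max()-.2,s.max(),.02):
    w=Q[(s>a)&(s<a+.02)]
    if len(w):print(round(a+.01,3),w[:,2].max().round(3),len(w))
o=manip.get_obs()['position'];off=tf([0,0,0],20,79.7)[0];cor=o-off;print("pred corner",cor, "pred nose top corner")
R2=(R.from_euler('z',79.7,degrees=True)*R.from_euler('y',20,degrees=True)).as_matrix()
for c in([84,0,72],[84,0,38],[-5,0,88],[-96,0,88]):print(c,cor+R2@(np.array(c)/1000-np.array([.084,0,.038])))
E
```

```text
2461 [ 0.49461736 -0.5231635   0.14092267] [ 0.56421703 -0.35416327  0.26832488]
nose [[ 0.562 -0.359  0.198]
 [ 0.526 -0.354  0.195]
 [ 0.562 -0.361  0.199]
 [ 0.524 -0.354  0.196]
 [ 0.564 -0.362  0.196]
 [ 0.524 -0.355  0.198]
 [ 0.526 -0.355  0.197]
 [ 0.56  -0.362  0.197]
 [ 0.561 -0.362  0.192]
 [ 0.562 -0.362  0.2  ]
 [ 0.56  -0.362  0.199]
 [ 0.526 -0.357  0.199]]
-0.423 0.241 62
-0.403 0.268 434
-0.383 0.268 373
-0.363 0.26 357
-0.343 0.252 278
-0.323 0.245 283
-0.303 0.233 263
-0.283 0.223 273
-0.263 0.21 138
pred corner [ 0.54485081 -0.3657582   0.16577715] pred nose top corner
[84, 0, 72] [ 0.54693005 -0.35431691  0.1977267 ]
[84, 0, 38] [ 0.54485081 -0.3657582   0.16577715]
[-5, 0, 88] [ 0.53295481 -0.43121768  0.24320158]
[-96, 0, 88] [ 0.51766507 -0.51535169  0.27432541]
```

```bash
python3 - <<'E'
from pour import *
pr=None
for ph in [20,25,30,35]+list(range(40,92,4)):
    p,_=tf([.545,-.37,.108],ph,80)
    print(ph,p.round(4),None if pr is None else ((p-pr)/.06).round(3));pr=p
E
python3 go.py .5153 -.5386 .215 4 80
```

```text
20 [ 0.5153 -0.5386  0.215 ] None
25 [ 0.517  -0.5288  0.2295] [0.029 0.164 0.242]
30 [ 0.5189 -0.5178  0.2431] [0.032 0.184 0.227]
35 [ 0.5211 -0.5056  0.2557] [0.036 0.203 0.209]
40 [ 0.5234 -0.4924  0.2671] [0.039 0.22  0.191]
44 [ 0.5254 -0.4812  0.2754] [0.033 0.187 0.138]
48 [ 0.5275 -0.4694  0.2829] [0.035 0.196 0.124]
52 [ 0.5296 -0.4572  0.2895] [0.036 0.204 0.11 ]
56 [ 0.5319 -0.4445  0.2952] [0.037 0.211 0.096]
60 [ 0.5342 -0.4314  0.3   ] [0.038 0.217 0.08 ]
64 [ 0.5365 -0.4181  0.3039] [0.039 0.222 0.065]
68 [ 0.5389 -0.4045  0.3069] [0.04  0.226 0.049]
72 [ 0.5413 -0.3908  0.3088] [0.04  0.229 0.033]
76 [ 0.5438 -0.3769  0.3098] [0.041 0.231 0.016]
80 [ 0.5462 -0.363   0.3098] [ 0.041  0.231 -0.   ]
84 [ 0.5487 -0.3492  0.3088] [ 0.041  0.231 -0.016]
88 [ 0.5511 -0.3355  0.3068] [ 0.04   0.229 -0.033]
shift units [ 0.02 -0.07 -0.96] turn units [-0.02  0.04  0.03]
```

```bash
python3 -m crank '[[[0.02,-0.03,-0.3,0,0,0.03,12],[0,-0.03,-0.36,0,0,0,12],[0,0,-0.3,0,0,0,12],[0.01,0.08,0.12,-0.49,0.09,0,12],[0.01,0.08,0.12,-0.49,0.09,0,12],[0.02,0.09,0.11,-0.49,0.09,0,12],[0.02,0.09,0.11,-0.49,0.09,0,12],[0.02,0.1,0.1,-0.49,0.09,0,12]]]'; python3 st.py; python3 -m crank '[[[0.02,0.1,0.1,-0.49,0.09,0,12],[0.02,0.09,0.08,-0.39,0.07,0,12],[0.015,0.065,0.058,-0.3,0.05,0,12],[0,0,0,0,0,0,12]]]'; python3 st.py
```

```text
clock: 23.48
position: [0.5203, -0.5113, 0.2496]
ee_rot: [0.993, -0.087, -0.005, 0.074]
ft_force: [-0.0, -0.3, -4.5]
grip_width: 0.215
q [ 0.8   0.51 -0.23  1.19  0.25  1.39  0.39] p [ 0.5203 -0.5113  0.2496] yaw 80.0 tau -8.5 roll 0.1 F [-0.04 -0.32 -4.51] w 18.4
clock: 23.98
position: [0.5238, -0.4957, 0.263]
ee_rot: [0.988, -0.086, -0.01, 0.124]
ft_force: [0.3, 1.1, -5.1]
grip_width: 0.217
q [ 0.74  0.45 -0.22  1.26  0.34  1.36  0.31] p [ 0.5238 -0.4957  0.263 ] yaw 80.1 tau -14.3 roll 0.1 F [ 0.34  1.06 -5.05] w 18.5
```

```bash
cat > w.py <<'E'
from h import *
import sys
from pour import tf
F=[]
for i in range(4):
    p,d=manip.camera("top");F.append(manip.get_obs()['ft_force'][2])
o=manip.get_obs();M=R.from_quat(o['ee_rot']).as_matrix();z=M[:,2]
yaw=np.degrees(np.arctan2(M[0,0],-M[1,0]));n=np.array([np.cos(np.radians(yaw)),np.sin(np.radians(yaw)),0]);phi=24-np.degrees(np.arctan2(z@n,-z[2]))
cor=o['position']-tf([0,0,0],phi,yaw)[0]
c=p[140:270,370:520]
cv2.imwrite(f"pics/w{sys.argv[1]}.png",cv2.resize(c,None,fx=4,fy=4))
b=c.astype(int);br=((b[...,2]-b[...,0])>35)&(b[...,2]>80);print("t %.2f phi %.1f Fz %.2f corner %s brass px %d"%(o['clock'],phi,np.mean(F),cor.round(4),br.sum()))
E
python3 -m crank '[[[0.004,0.023,0.018,-0.1,0.017,0,12],[0.004,0.023,0.018,-0.1,0.017,0,12],[0.004,0.023,0.018,-0.1,0.017,0,12],[0.004,0.023,0.018,-0.1,0.017,0,12],[0.004,0.023,0.018,-0.1,0.017,0,12],[0.004,0.023,0.018,-0.1,0.017,0,12],[0.004,0.023,0.018,-0.1,0.017,0,12],[0.004,0.023,0.018,-0.1,0.017,0,12]]]'; python3 w.py 1
```

```text
clock: 24.98
position: [0.5252, -0.4855, 0.2715]
ee_rot: [0.983, -0.086, -0.013, 0.159]
ft_force: [0.2, -0.4, -5.9]
grip_width: 0.219
t 25.18 phi 42.4 Fz -5.54 corner [ 0.5456 -0.3698  0.1073] brass px 420
```

View pics/w1.png

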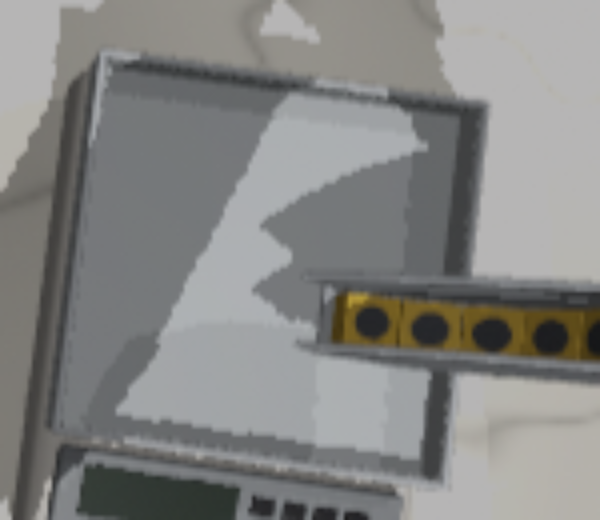

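```bash
python3 -m crank '[[[0.004,0.024,0.016,-0.1,0.017,0,12],[0.004,0.024,0.016,-0.1,0.017,0,12],[0.004,0.024,0.016,-0.1,0.017,0,12],[0.004,0.024,0.016,-0.1,0.017,0,12],[0.004,0.024,0.016,-0.1,0.017,0,12],[0.004,0.024,0.016,-0.1,0.017,0,12]]]'; python3 w.py 2
```

```text
clock: 25.92
position: [0.5266, -0.4769, 0.2772]
ee_rot: [0.979, -0.086, -0.015, 0.185]
ft_force: [0.1, 0.5, -4.3]
grip_width: 0.218
t 26.12 phi 45.4 Fz -5.28 corner [ 0.5454 -0.3699  0.1071] brass px 427
```

```bash
python3 -m crank '[[[0.004,0.024,0.015,-0.1,0.017,0,12],[0.004,0.024,0.015,-0.1,0.017,0,12],[0.004,0.024,0.015,-0.1,0.017,0,12],[0.004,0.024,0.015,-0.1,0.017,0,12],[0.004,0.024,0.015,-0.1,0.017,0,12]]]'; python3 w.py 3
```

```text
clock: 26.75
position: [0.5278, -0.4697, 0.2817]
ee_rot: [0.974, -0.085, -0.017, 0.207]
ft_force: [0.3, 0.2, -6.3]
grip_width: 0.218
t 26.95 phi 48.0 Fz -5.84 corner [ 0.5453 -0.3702  0.1069] brass px 493
```

```bash
python3 -m crank '[[[0.004,0.025,0.014,-0.1,0.017,0,12],[0.004,0.025,0.014,-0.1,0.017,0,12],[0.004,0.025,0.014,-0.1,0.017,0,12],[0.004,0.025,0.014,-0.1,0.017,0,12],[0.004,0.025,0.014,-0.1,0.017,0,12]]]'; python3 w.py 4
```

```text
clock: 27.58
position: [0.529, -0.4621, 0.286]
ee_rot: [0.97, -0.085, -0.019, 0.229]
ft_force: [0.7, -0.3, -6.6]
grip_width: 0.216
t 27.77 phi 50.5 Fz -5.01 corner [ 0.5452 -0.3704  0.1068] brass px 504
```

View pics/w4.png

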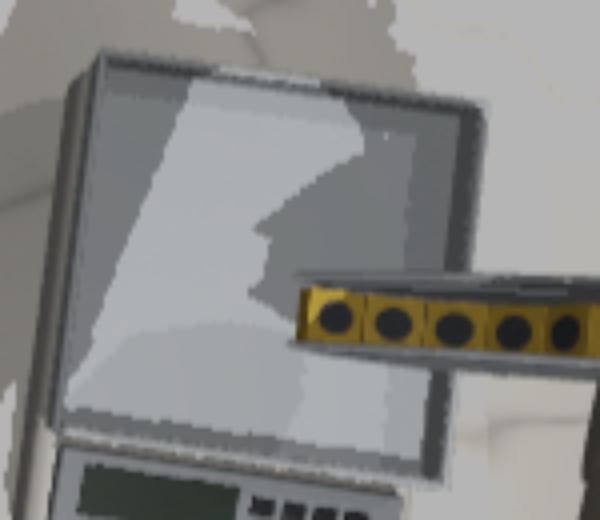

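```bash
python3 -m crank '[[[0.004,0.025,0.014,-0.1,0.017,0,12],[0.004,0.025,0.014,-0.1,0.017,0,12],[0.004,0.025,0.013,-0.1,0.017,0,12]]]'; python3 w.py 5
```

```text
clock: 28.15
position: [0.5299, -0.4576, 0.2885]
ee_rot: [0.967, -0.085, -0.02, 0.241]
ft_force: [1.1, -0.1, -4.4]
grip_width: 0.213
t 28.35 phi 52.0 Fz -4.48 corner [ 0.5451 -0.3706  0.1069] brass px 629
```

View pics/w5.png

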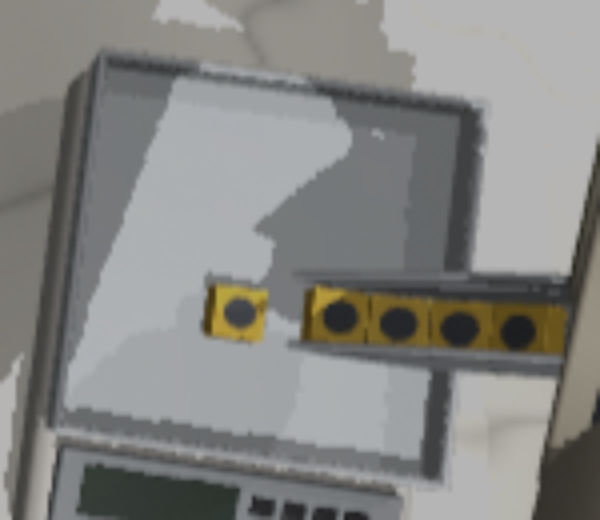

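```bash
python3 -m crank '[[[-0.018,-0.105,-0.055,0.4,-0.07,0,12],[-0.018,-0.1,-0.058,0.4,-0.07,0,12],[-0.018,-0.1,-0.06,0.4,-0.07,0,12],[-0.018,-0.1,-0.062,0.4,-0.07,0,12],[0,0,0,0,0,0,12]]]'; python3 w.py 6
```

```text
clock: 28.98
position: [0.5241, -0.4839, 0.2738]
ee_rot: [0.981, -0.087, -0.014, 0.172]
ft_force: [0.3, -0.0, -4.5]
grip_width: 0.219
t 29.18 phi 43.9 Fz -4.92 corner [ 0.5454 -0.3698  0.1071] brass px 663
```

View pics/w6.png

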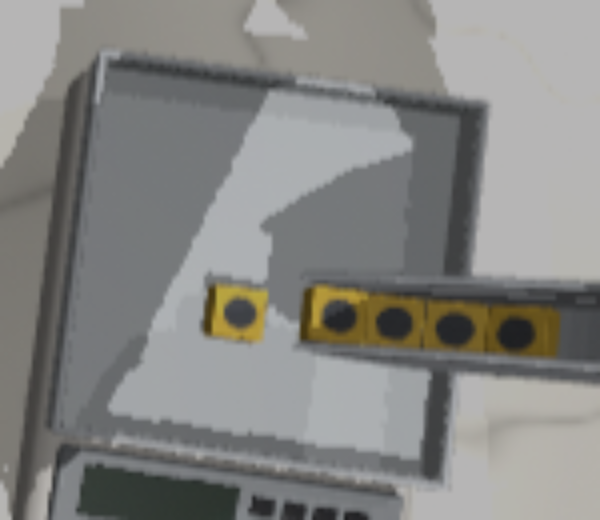

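```bash
python3 -m crank '[[[0.01,0.07,0.046,-0.3,0.05,0,12],[0.01,0.072,0.044,-0.3,0.05,0,12],[0.01,0.073,0.043,-0.3,0.05,0,12],[0.008,0.05,0.028,-0.2,0.035,0,12],[0.004,0.025,0.014,-0.1,0.017,0,12]]]'; python3 w.py 7;  python3 -m crank '[[[0.004,0.025,0.014,-0.1,0.017,0,12],[0.004,0.025,0.014,-0.1,0.017,0,12],[0.004,0.025,0.013,-0.1,0.017,0,12]]]'; python3 w.py 8
```

```text
clock: 29.8
position: [0.5282, -0.4641, 0.2849]
ee_rot: [0.971, -0.085, -0.018, 0.224]
ft_force: [0.4, 1.0, -5.7]
grip_width: 0.22
t 30.00 phi 50.0 Fz -4.38 corner [ 0.5442 -0.3716  0.1065] brass px 668
clock: 30.38
position: [0.5287, -0.4601, 0.2872]
ee_rot: [0.968, -0.085, -0.019, 0.237]
ft_force: [0.1, 0.1, -4.7]
grip_width: 0.219
t 30.57 phi 51.5 Fz -4.53 corner [ 0.5443 -0.3714  0.1065] brass px 678
```

View pics/w8.png

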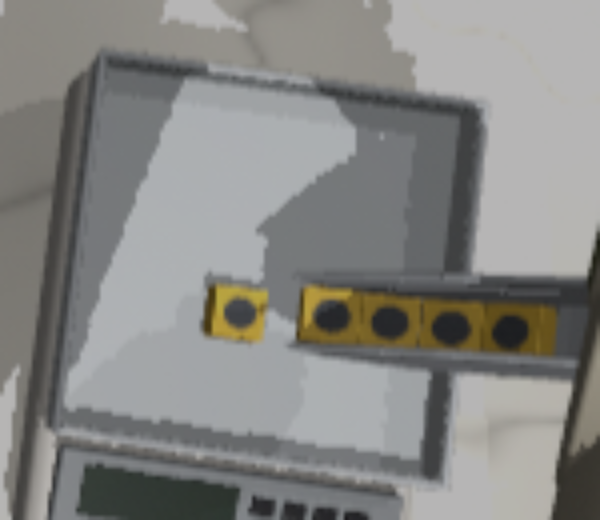

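```bash
python3 -m crank '[[[0.004,0.025,0.014,-0.1,0.017,0,12],[0.004,0.025,0.014,-0.1,0.017,0,12],[0.004,0.025,0.013,-0.1,0.017,0,12]]]'; python3 w.py 9
```

```text
clock: 30.95
position: [0.5294, -0.4555, 0.2897]
ee_rot: [0.964, -0.084, -0.02, 0.25]
ft_force: [-0.4, 0.5, -4.2]
grip_width: 0.216
t 31.15 phi 53.0 Fz -4.83 corner [ 0.5442 -0.3716  0.1067] brass px 620
```

View pics/w9.png

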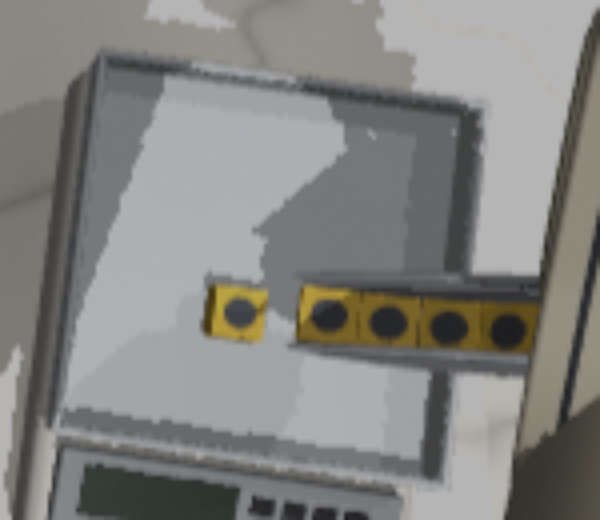

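```bash
python3 -m crank '[[[0.004,0.026,0.013,-0.1,0.017,0,12],[0.004,0.026,0.013,-0.1,0.017,0,12],[0.004,0.026,0.012,-0.1,0.017,0,12]]]'; python3 w.py 10
```

```text
clock: 31.52
position: [0.5302, -0.4508, 0.292]
ee_rot: [0.961, -0.084, -0.021, 0.263]
ft_force: [0.4, -0.1, -4.8]
grip_width: 0.218
t 31.73 phi 54.5 Fz -4.00 corner [ 0.544  -0.3718  0.1067] brass px 535
```

View pics/w10.png

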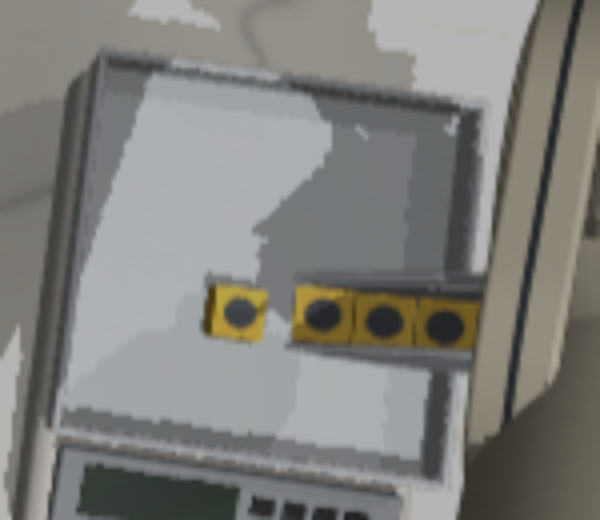

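```bash
python3 -m crank '[[[0.005,0.026,0.012,-0.1,0.017,0,12],[0.005,0.026,0.012,-0.1,0.017,0,12]]]'; python3 w.py 11
```

```text
clock: 31.98
position: [0.5307, -0.4479, 0.2935]
ee_rot: [0.959, -0.084, -0.022, 0.271]
ft_force: [0.0, 0.5, -3.2]
grip_width: 0.218
t 32.17 phi 55.6 Fz -4.14 corner [ 0.5441 -0.3719  0.1068] brass px 427
```

View pics/w11.png

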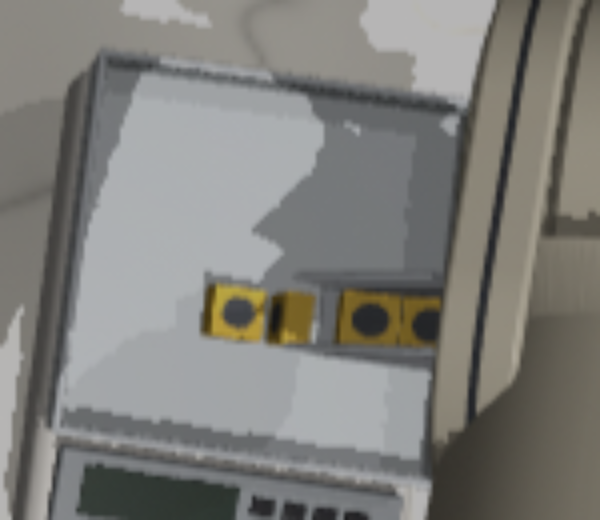

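```bash
python3 -m crank '[[[-0.018,-0.105,-0.05,0.4,-0.07,0,12],[-0.018,-0.104,-0.052,0.4,-0.07,0,12],[-0.018,-0.103,-0.054,0.4,-0.07,0,12],[-0.018,-0.102,-0.056,0.4,-0.07,0,12],[0,0,0,0,0,0,12]]]'; python3 w.py 12
```

```text
clock: 32.8
position: [0.5252, -0.4746, 0.2804]
ee_rot: [0.975, -0.087, -0.016, 0.202]
ft_force: [-0.3, -0.3, -5.4]
grip_width: 0.217
t 33.00 phi 47.4 Fz -3.62 corner [ 0.5445 -0.3709  0.1068] brass px 638
```

View pics/w12.png

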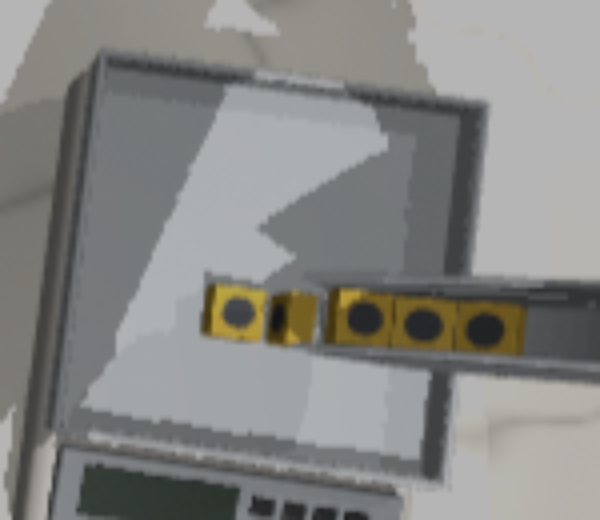

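```bash
python3 -m crank '[[[0,-0.05,0.15,0,0,0,12],[0.2,0,0,0,0,0,12],[0.25,0,0,0,0,0,12],[0.2,0,0,0,0,0,12],[0,0,0,0,0,0,12]]]'; python3 w.py 13; python3 st.py
```

```text
clock: 33.62
position: [0.5667, -0.475, 0.289]
ee_rot: [0.976, -0.085, -0.016, 0.202]
ft_force: [-0.1, -0.2, -4.1]
grip_width: 0.216
t 33.83 phi 47.4 Fz -3.89 corner [ 0.5827 -0.375   0.1159] brass px 585
q [ 0.6   0.45 -0.21  1.24  0.5   1.37  0.16] p [ 0.5649 -0.476   0.2898] yaw 80.0 tau -23.4 roll 0.2 F [-0.4   0.57 -3.56] w 18.9
```

View pics/w13.png

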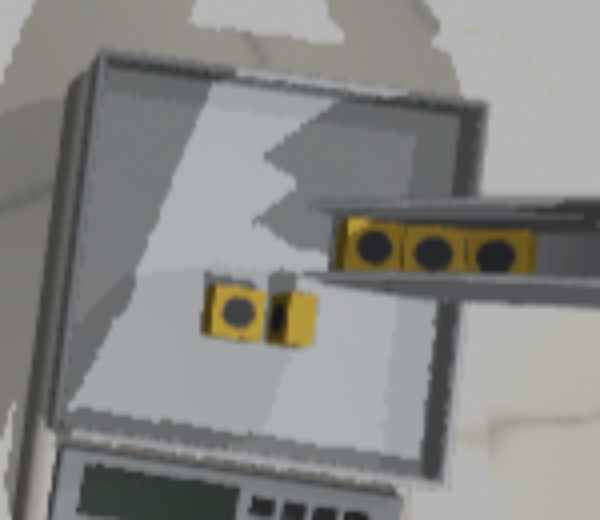

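```bash
python3 -m crank '[[[0.012,0.074,-0.03,-0.3,0.05,0,12],[0.012,0.075,-0.03,-0.3,0.05,0,12],[0.012,0.076,0.01,-0.3,0.05,0,12],[0.012,0.076,0.038,-0.3,0.05,0,12],[0.008,0.05,0.024,-0.2,0.035,0,12],[0.005,0.026,0.012,-0.1,0.017,0,12]]]'; python3 w.py 14
```

```text
clock: 34.58
position: [0.5693, -0.4527, 0.2913]
ee_rot: [0.96, -0.084, -0.021, 0.267]
ft_force: [0.1, -0.2, -3.8]
grip_width: 0.218
t 34.77 phi 55.0 Fz -4.22 corner [ 0.5825 -0.3759  0.1052] brass px 458
```

View pics/w14.png

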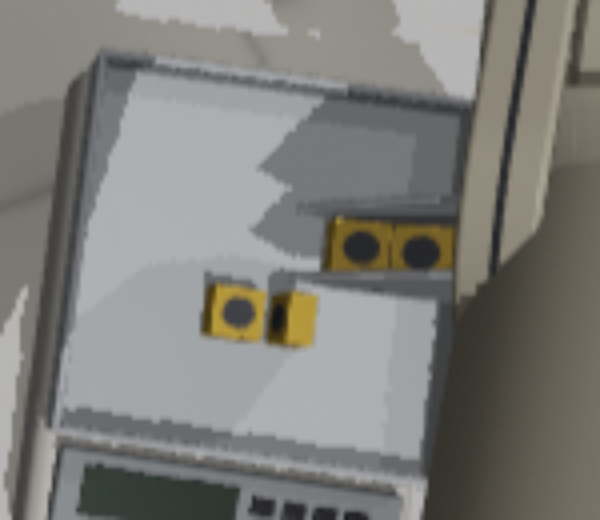

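```bash
python3 -m crank '[[[0.005,0.026,0.013,-0.1,0.017,0,12],[0.005,0.026,0.013,-0.1,0.017,0,12],[0.005,0.026,0.013,-0.1,0.017,0,12],[0.005,0.026,0.013,-0.1,0.017,0,12]]]'; python3 w.py 15
```

```text
clock: 35.28
position: [0.5703, -0.4467, 0.2943]
ee_rot: [0.955, -0.084, -0.022, 0.284]
ft_force: [-0.4, -0.1, -3.9]
grip_width: 0.219
t 35.48 phi 57.1 Fz -3.72 corner [ 0.5827 -0.3758  0.1056] brass px 345
```

```bash
python3 -m crank '[[[0.005,0.027,0.012,-0.1,0.017,0,12],[0.005,0.027,0.012,-0.1,0.017,0,12],[0.005,0.027,0.012,-0.1,0.017,0,12]]]'; python3 w.py 16
```

```text
clock: 35.85
position: [0.5712, -0.4418, 0.2964]
ee_rot: [0.951, -0.083, -0.023, 0.297]
ft_force: [-0.6, 0.5, -3.4]
grip_width: 0.217
t 36.05 phi 58.6 Fz -3.73 corner [ 0.5828 -0.3758  0.106 ] brass px 267
```

View pics/w16.png

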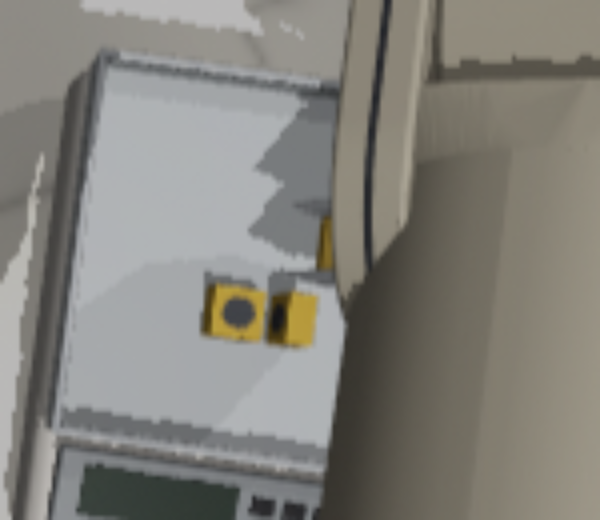

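```bash
sed -i 's/^F=\[\]/F=[]\np2,_=manip.camera("side");cv2.imwrite(f"pics\/s{sys.argv[1]}.png",p2)/; s/range(4)/range(5)/' w.py
python3 -m crank '[[[0.005,0.027,0.011,-0.1,0.017,0,12],[0.005,0.027,0.011,-0.1,0.017,0,12]]]'; python3 w.py 17
```

```text
clock: 36.3
position: [0.5717, -0.4388, 0.2977]
ee_rot: [0.948, -0.083, -0.024, 0.305]
ft_force: [0.8, 0.3, -3.7]
grip_width: 0.219
t 36.60 phi 59.6 Fz -3.07 corner [ 0.5826 -0.3762  0.1061] brass px 232
```

View pics/s17.png

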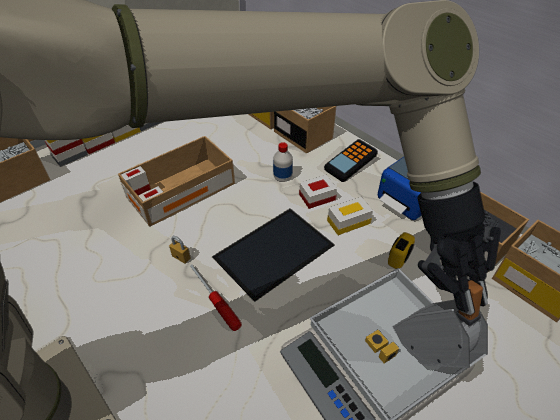

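```bash
python3 w.py 18
```

```text
t 36.90 phi 59.6 Fz -3.57 corner [ 0.5826 -0.3761  0.1061] brass px 233
```

View pics/w18.png

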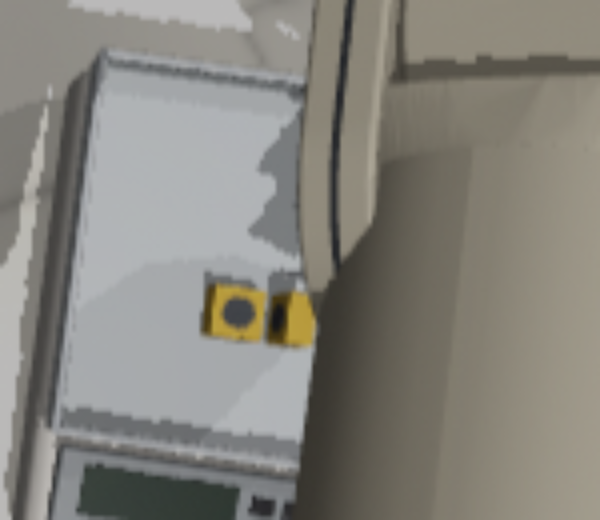

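```bash
python3 - <<'E'
from h import *
F=[]
for i in range(12):
    manip.camera("side");o=manip.get_obs();F.append(np.r_[o['ft_force'],o['torque']])
F=np.array(F);print(F[:,2].round(2),F.mean(0).round(3),F.std(0).round(3))
E
```

```text
[-3.27 -3.49 -3.18 -4.11 -3.83 -3.68 -3.71 -4.25 -4.56 -3.39 -4.16 -3.95] [ 0.09   0.009 -3.797  1.01  -0.169  0.008] [0.631 0.423 0.406 0.037 0.022 0.027]
```

```bash
sed -i "s/range(5)/range(6)/; s/F.append(manip.get_obs()\['ft_force'\]\[2\])/oo=manip.get_obs();F.append(oo['ft_force'][2]);G=globals().setdefault('G',[]);G.append(oo['torque'])/; s/^cor=/print('torque',np.mean(G,0).round(3))\ncor=/" w.py
python3 -m crank '[[[0.005,0.027,0.01,-0.1,0.017,0,12],[0.005,0.027,0.01,-0.1,0.017,0,12]]]'; python3 w.py 19
```

```text
clock: 37.75
position: [0.5724, -0.4354, 0.2989]
ee_rot: [0.946, -0.083, -0.025, 0.313]
ft_force: [0.8, 0.4, -3.5]
grip_width: 0.219
torque [ 1.016 -0.167  0.009]
t 38.10 phi 60.6 Fz -4.04 corner [ 0.5826 -0.3763  0.1062] brass px 140
```

```bash
python3 -m crank '[[[0.005,0.028,0.01,-0.1,0.017,0,12],[0.005,0.028,0.01,-0.1,0.017,0,12]]]'; python3 w.py 20
```

```text
clock: 38.35
position: [0.573, -0.432, 0.3001]
ee_rot: [0.943, -0.083, -0.025, 0.322]
ft_force: [0.6, 0.2, -3.7]
grip_width: 0.212
torque [ 1.076 -0.183  0.004]
t 38.70 phi 61.6 Fz -4.06 corner [ 0.5827 -0.3763  0.1064] brass px 101
```

View pics/s20.png

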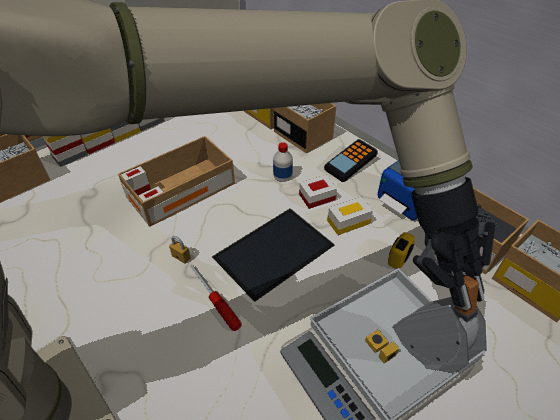

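```bash
python3 -m crank '[[[0.005,0.028,0.009,-0.1,0.017,0,12],[0.005,0.028,0.009,-0.1,0.017,0,12]]]'; python3 w.py 21
```

```text
clock: 38.95
position: [0.5736, -0.4287, 0.3012]
ee_rot: [0.94, -0.082, -0.026, 0.33]
ft_force: [-1.0, 0.1, -3.9]
grip_width: 0.22
torque [ 1.086 -0.157  0.008]
t 39.30 phi 62.6 Fz -3.69 corner [ 0.5826 -0.3764  0.1065] brass px 38
```

```bash
python3 -m crank '[[[0.005,0.028,0.009,-0.1,0.017,0,12],[0.005,0.028,0.009,-0.1,0.017,0,12]]]'; python3 w.py 22
```

```text
clock: 39.55
position: [0.5742, -0.4253, 0.3024]
ee_rot: [0.937, -0.082, -0.027, 0.338]
ft_force: [-0.2, -0.7, -4.2]
grip_width: 0.217
torque [ 1.046 -0.195  0.02 ]
t 39.90 phi 63.7 Fz -2.98 corner [ 0.5827 -0.3763  0.1067] brass px 0
```

View pics/s22.png

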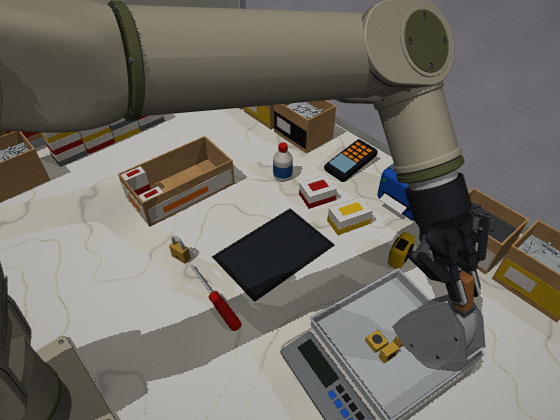

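```bash
python3 -m crank '[[[-0.018,-0.111,-0.034,0.4,-0.07,0,12],[-0.018,-0.11,-0.036,0.4,-0.07,0,12],[-0.018,-0.108,-0.04,0.4,-0.07,0,12],[-0.018,-0.107,-0.042,0.4,-0.07,0,12]]]'; python3 w.py 23
```

```text
clock: 40.4
position: [0.5694, -0.4527, 0.2931]
ee_rot: [0.959, -0.085, -0.021, 0.27]
ft_force: [0.1, 0.6, -3.6]
grip_width: 0.22
torque [ 0.78  -0.162  0.008]
t 40.75 phi 55.5 Fz -3.20 corner [ 0.5835 -0.3748  0.1064] brass px 532
```

View pics/w23.png

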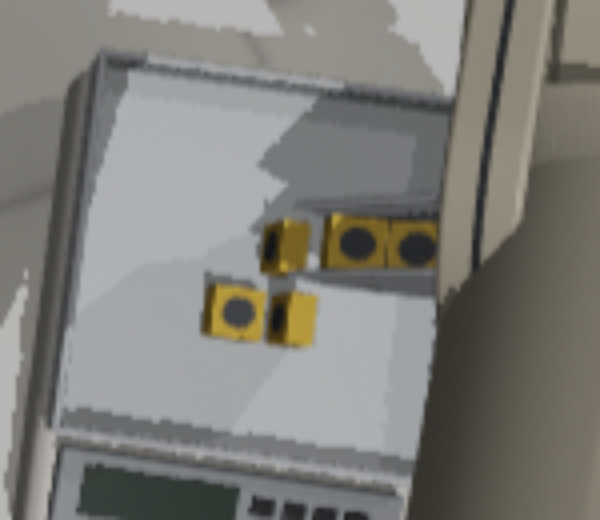

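```bash
python3 -m crank '[[[0,-0.03,0.15,0,0,0,12],[0,-0.03,0.25,0,0,0,12],[0,0,0.2,0,0,0,12],[-0.02,-0.12,0,0.4,-0.07,0,12],[-0.02,-0.12,-0.03,0.49,-0.09,0,12],[-0.02,-0.12,-0.05,0.49,-0.09,0,12],[-0.02,-0.12,-0.08,0.49,-0.09,0,12],[-0.02,-0.12,-0.08,0.49,-0.09,0,12]]]'; python3 st.py; python3 -m crank '[[[-0.02,-0.11,-0.09,0.49,-0.09,0,12],[-0.02,-0.11,-0.1,0.49,-0.09,0,12],[-0.02,-0.1,-0.1,0.49,-0.09,0,12],[-0.02,-0.1,-0.1,0.49,-0.09,0,12],[-0.02,-0.1,-0.1,0.49,-0.09,0,12],[-0.02,-0.09,-0.05,0.49,-0.09,0,12],[-0.02,-0.09,0,0.49,-0.09,0,12],[0,0,0,0,0,0,12]]]'; python3 st.py; python3 w.py 24
```

```text
clock: 41.75
position: [0.5631, -0.4925, 0.3144]
ee_rot: [0.982, -0.087, -0.012, 0.168]
ft_force: [-0.7, -0.4, -3.4]
grip_width: 0.219
q [ 0.65  0.48 -0.21  1.13  0.42  1.44  0.25] p [ 0.5631 -0.4925  0.3144] yaw 79.9 tau -19.4 roll 0.4 F [-0.68 -0.36 -3.43] w 18.7
clock: 42.75
position: [0.5543, -0.535, 0.2815]
ee_rot: [0.996, -0.09, 0.002, 0.018]
ft_force: [-0.2, -0.4, -3.4]
grip_width: 0.218
q [ 0.82  0.66 -0.25  0.9   0.18  1.58  0.45] p [ 0.5543 -0.535   0.2815] yaw 79.7 tau -2.1 roll 0.4 F [-0.22 -0.35 -3.45] w 18.6
torque [-0.199  0.034 -0.016]
t 43.10 phi 26.1 Fz -2.99 corner [ 0.5837 -0.3763  0.158 ] brass px 596
```

View pics/w24.png

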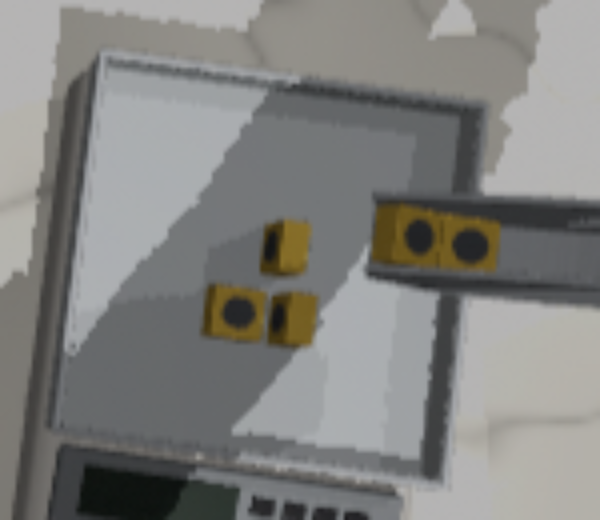

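```bash
python3 go.py .55 -.05 .26 24 0; python3 - <<'E'
exec(open('esc2.py').read().split("cur=manip")[0])
cur=manip.get_obs()['joint_pos']
q,e,mm,dm=seq(cur,[.55,-.05,.26],Ttool(24,0,-1),18);print(q.round(2),e,mm,dm)
q,e,mm,dm=seq(q,[.525,.001,.084],Ttool(24,0,-1),10);print(q.round(2),e,mm,dm)
E
```

```text
shift units [-0.1   8.04 -0.38] turn units [  3.72  -4.27 -15.66]
[ 0.56 -0.12 -0.5   1.95 -0.1   0.88 -1.47] 0.00264021817641531 0.375673260889256 0.15233180704602978
[ 0.5   0.04 -0.62  2.22  0.15  0.48 -1.81] 0.0021004678539518367 0.2008842188761797 0.06445756276708559
```

```bash
python3 -m crank '[[[0,0.3,0,0.1,-0.15,-0.5,12],[0,0.45,-0.02,0.21,-0.24,-0.87,12],[0,0.45,-0.02,0.21,-0.24,-0.87,12],[0,0.45,-0.02,0.21,-0.24,-0.87,12],[0,0.45,-0.02,0.21,-0.24,-0.87,12],[0,0.45,-0.02,0.21,-0.24,-0.87,12],[0,0.45,-0.02,0.21,-0.24,-0.87,12],[0,0.45,-0.02,0.21,-0.24,-0.87,12]]]';  python3 -m crank '[[[0,0.45,-0.02,0.21,-0.24,-0.87,12],[0,0.45,-0.02,0.21,-0.24,-0.87,12],[0,0.45,-0.02,0.21,-0.24,-0.87,12],[0,0.45,-0.02,0.21,-0.24,-0.87,12],[0,0.45,-0.02,0.21,-0.24,-0.87,12],[0,0.45,-0.02,0.21,-0.24,-0.87,12],[0,0.45,-0.02,0.21,-0.24,-0.87,12],[0,0.45,-0.02,0.21,-0.24,-0.87,12]]]'; python3 st.py; python3 go.py .55 -.03 .25 24 0
```

```text
clock: 44.1
position: [0.5552, -0.325, 0.2741]
ee_rot: [0.925, -0.369, 0.07, -0.056]
ft_force: [0.5, 0.5, -3.3]
grip_width: 0.22
clock: 45.1
position: [0.5548, -0.1089, 0.2644]
ee_rot: [0.757, -0.626, 0.132, -0.129]
ft_force: [0.4, 0.0, -3.0]
grip_width: 0.22
q [ 0.6  -0.05 -0.41  1.87 -0.14  0.96 -1.14] p [ 0.5548 -0.1089  0.2644] yaw 10.4 tau 21.2 roll 2.2 F [ 0.44  0.   -2.99] w 18.8
shift units [-0.08  1.31 -0.24] turn units [ 0.49 -0.53 -2.07]
```

```bash
python3 -m crank '[[[-0.02,0.33,-0.06,0.12,-0.13,-0.52,12],[-0.02,0.33,-0.06,0.12,-0.13,-0.52,12],[-0.02,0.33,-0.1,0.12,-0.13,-0.52,12],[-0.06,0.35,-0.2,0.12,-0.13,-0.52,12],[-0.1,0.25,-0.3,0,0,0,12],[-0.1,0.15,-0.4,0,0,0,12],[-0.1,0.05,-0.4,0,0,0,12],[-0.08,0,-0.3,0,0,0,12]]]'; python3 st.py;python3 go.py .523 .0012 .10 24 0
```

```text
clock: 46.1
position: [0.5242, -0.0022, 0.1541]
ee_rot: [0.693, -0.691, 0.147, -0.146]
ft_force: [1.0, -1.1, -3.1]
grip_width: 0.217
q [ 0.51 -0.09 -0.59  2.15 -0.02  0.65 -1.64] p [ 0.5242 -0.0022  0.1541] yaw 0.1 tau 23.9 roll 0.1 F [ 1.   -1.08 -3.12] w 18.6
shift units [-0.02  0.06 -0.9 ] turn units [ 0.02 -0.02 -0.03]
```

```bash
python3 -m crank '[[[0,0.06,-0.35,0,0,0,12],[0,0,-0.35,0,0,0,12],[0,0,-0.2,0,0,0,12],[0,0,0,0,0,0,12]]]'; python3 st.py; python3 - <<'E'
from h import *
q,d=manip.camera("side");np.save("side9.npy",d)
cv2.imwrite("pics/b9.png",cv2.resize(q[130:310,170:380],None,fx=3,fy=3))
P=cloud("side",d)
m=(P[...,0]>.55)&(P[...,0]<.75)&(abs(P[...,1])<.06)&(P[...,2]>.06)&(P[...,2]<.16);Q=P[m]
for x in np.arange(.56,.72,.02):
    w=Q[abs(Q[:,0]-x)<.01]
    for lab,ww in(("R",w[w[:,1]<0]),("L",w[w[:,1]>0])):
        if len(ww)>5:print(round(x,2),lab,np.percentile(ww[:,2],[97]).round(4),np.median(ww[:,1]).round(4),end=' | ')
    print()
E
```

```text
clock: 46.6
position: [0.5248, 0.0009, 0.1006]
ee_rot: [0.692, -0.691, 0.146, -0.146]
ft_force: [-0.0, 0.4, -2.6]
grip_width: 0.216
q [ 0.51  0.01 -0.62  2.2   0.1   0.52 -1.76] p [0.5248 0.0009 0.1006] yaw 0.1 tau 23.9 roll 0.1 F [-0.02  0.43 -2.6 ] w 18.5
0.56 R [0.1104] -0.0195 | 0.56 L [0.111] 0.0185 | 
0.58 R [0.1107] -0.0193 | 0.58 L [0.1094] 0.0187 | 
0.6 R [0.1102] -0.0189 | 0.6 L [0.1109] 0.0188 | 
0.62 R [0.1097] -0.0188 | 0.62 L [0.1101] 0.0189 | 
0.64 R [0.1087] -0.0185 | 0.64 L [0.1077] 0.0195 | 
0.66 R [0.1047] -0.0183 | 0.66 L [0.1049] 0.0195 | 
0.68 R [0.1028] -0.0183 | 0.68 L [0.1019] 0.0197 | 
0.7 R [0.0983] -0.0181 | 0.7 L [0.0976] 0.0198 |
```

View pics/b9.png

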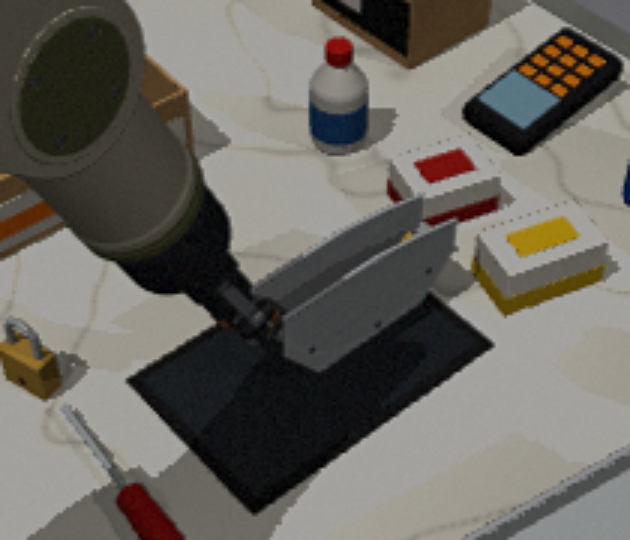

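```bash
python3 -m crank '[[[0,0,-0.1,0,0,0,12],[0,0,-0.1,0,0,0,12],[0,0,-0.05,0,0,0,12],[0,0,0,0,0,0,12]]]'; python3 st.py;  python3 -m crank '[[[0,0,-0.03,0,0,0,12],[0,0,0,0,0,0,12]]]'; python3 st.py
```

```text
clock: 47.15
position: [0.5252, 0.0008, 0.0858]
ee_rot: [0.692, -0.691, 0.147, -0.146]
ft_force: [-0.1, 0.3, -2.4]
grip_width: 0.217
q [ 0.5   0.04 -0.62  2.22  0.15  0.48 -1.8 ] p [0.5252 0.0008 0.0858] yaw 0.1 tau 23.9 roll 0.1 F [-0.08  0.31 -2.38] w 18.5
clock: 47.4
position: [0.5257, 0.0008, 0.0846]
ee_rot: [0.692, -0.691, 0.147, -0.147]
ft_force: [-0.1, -0.6, -2.9]
grip_width: 0.215
q [ 0.5   0.04 -0.62  2.22  0.15  0.48 -1.81] p [0.5257 0.0008 0.0846] yaw 0.1 tau 24.0 roll 0.1 F [-0.12 -0.65 -2.89] w 18.3
```

```bash
python3 -m crank '[[[0,0,-0.02,0,0,0,12],[0,0,0,0,0,0,12]]]'; python3 st.py
```

```text
clock: 47.65
position: [0.5262, 0.0008, 0.084]
ee_rot: [0.692, -0.691, 0.148, -0.147]
ft_force: [-2.4, -0.0, 3.5]
grip_width: 0.214
q [ 0.5   0.04 -0.62  2.22  0.16  0.48 -1.81] p [0.5262 0.0008 0.084 ] yaw 0.1 tau 24.1 roll 0.1 F [-2.38 -0.01  3.5 ] w 18.3
```

```bash
python3 -m crank '[[[0,0,0,0,0,0,24],[0,0,0,0,0,0,34],[0,0,0,0,0,0,45],[0,0,0,0,0,0,45],[0,0,0.1,0,0,0,45],[0,0,0.3,0,0,0,45],[0,0,0.4,0,0,0,45],[0,0,0.5,0,0,0,45]]]' 40; python3 st.py; python3 -m crank '[[[0,0,0.5,0,0,0,45],[0,0,0.5,0,0.3,0,45],[0,0.3,0.3,0,0.4,0,45],[0,0.5,0.2,0,0.4,0,45],[0,0.5,0,0,0.4,0,45],[0,0.5,0,0,0,0,45],[0,0.5,0,0,0,0,45],[0,0,0,0,0,0,45]]]'; python3 st.py; python3 - <<'E'
from h import *
q,d=manip.camera("side");p,d2=manip.camera("top");np.save("sideF.npy",d);np.save("topF.npy",d2)
cv2.imwrite("pics/sF.png",q);cv2.imwrite("pics/tF.png",p)
E
```

```text
clock: 48.65
position: [0.5251, 0.001, 0.162]
ee_rot: [0.692, -0.691, 0.147, -0.146]
ft_force: [0.6, 0.5, -0.7]
grip_width: 0.525
q [ 0.53 -0.1  -0.61  2.14 -0.03  0.66 -1.64] p [0.5251 0.001  0.162 ] yaw 0.1 tau 23.9 roll 0.0 F [ 0.62  0.48 -0.67] w 44.9
clock: 49.65
position: [0.5249, 0.1415, 0.2516]
ee_rot: [0.702, -0.698, 0.101, -0.102]
ft_force: [0.4, -0.6, 0.1]
grip_width: 0.524
q [ 0.41 -0.03 -0.8   1.85  0.1   1.05 -2.  ] p [0.5249 0.1415 0.2516] yaw 0.3 tau 16.5 roll 0.0 F [ 0.36 -0.59  0.09] w 44.8
```

View pics/sF.png

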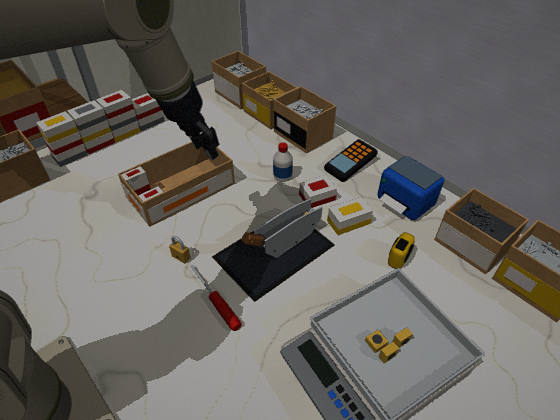

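View pics/tF.png

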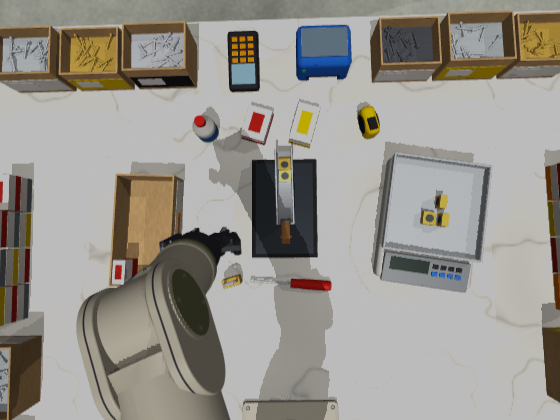

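```bash
python3 - <<'E'
from h import *
P=cloud("side",np.load("sideF.npy"));m=(P[...,0]>.53)&(P[...,0]<.75)&(abs(P[...,1])<.04)&(P[...,2]>.05)&(P[...,2]<.16);Q=P[m]
for x in(.56,.59,.62,.66,.7):
    w=Q[abs(Q[:,0]-x)<.01];print(x,[np.percentile(w[s][:,2],97).round(4) for s in(w[:,1]<0,w[:,1]>0) if s.sum()>4])
T0=cv2.imread("pics/top0.png");T1=cv2.imread("pics/tF.png")
for n,(a,b,c,d) in dict(red=(240,275,100,145),yel=(288,322,98,148),tape=(355,385,103,140),oil=(190,220,112,143),drv=(248,335,272,295)).items():
    print(n,np.median(cv2.absdiff(T0,T1)[c:d,a:b]),cv2.phaseCorrelate(T0[c:d,a:b].mean(-1).astype(np.float32),T1[c:d,a:b].mean(-1).astype(np.float32))[0])
manip.hand_in();print(manip.get_obs()['clock'])
E
```

```text
0.56 [np.float64(0.0931), np.float64(0.0935)]
0.59 [np.float64(0.0938), np.float64(0.0935)]
0.62 [np.float64(0.0941), np.float64(0.0946)]
0.66 [np.float64(0.0904), np.float64(0.0906)]
0.7 [np.float64(0.0833), np.float64(0.0826)]
red 9.0 (0.08695369680605225, 0.4864232765024177)
yel 9.0 (-0.10752154174759099, -0.0016514484326251022)
tape 9.0 (-0.015190477643942657, -0.033170353288230814)
oil 8.0 (-0.05748959298447964, -0.1635267367616855)
drv 10.0 (0.2455300940959404, 0.07734454050791584)
the job is handed in; nothing more can be done
the job is handed in; nothing more can be done
```

The scoop is back upright on the mat with two nuts in it, and three nuts are in the scale's pan. I handed the job in at about 49.8 s, with the gripper open and clear of everything.

I lifted the scoop out of the carton by its cheeks, stood it on the mat and let go. I then took it by the handle and tipped it over the pan, easing back after each nut. The three nuts fell at about 52, 56 and 64° of tip. The last weight I took was about 3.0 N, which is the scoop with two nuts.

- **Nuts:** the last top picture shows three nuts in the pan and two in the scoop. Two of the three seem to be standing on edge.
- **Scoop on the mat:** its rear top edge reads level at 93–94 mm and the nose end at about 83 mm on both sides. The foot should end about 20 mm inside the mat's front edge.
- **Things left alone:** both screw boxes, the tape measure, the oil bottle and the screwdriver show no movement in the top view, at most half a pixel. I checked the padlock only by eye.

- **Handle grip:** I took the handle at about 24° from vertical, not the suggested 45°. The arm ran into its joint limits near 45° and lost about 6 s getting free. No slip showed, and the scoop came back level.
- **Weight readings:** they were noisy, about 0.5 N per reading. I averaged them and confirmed each nut's fall in the picture. For the third, one average wrongly hinted at a drop; with more readings it still showed three nuts, so I kept tipping.

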